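# Crank the spice carousel round and set the jars out in a row

### The arm

A 7-joint arm with a two-finger parallel gripper is mounted at the origin on the work surface. World frame = base frame: x ahead of the robot, y to its left, z up, the work surface at z = 0. Lengths are in m, angles in rad, forces in N, time in s.
With the tool pointing down it reaches from about 0.4 to 0.85 m from the base axis. Payload 10.4 kg.
Tool frame: the origin (TCP) lies midway between the tips of the shut fingers; the grasp point (between the pads) lies 19 mm behind it; z points along the fingers, y is the line along which they close (so a half turn about z gives the same grasp; the last joint's range is limited). The gripper opens to 87 mm and grips with 3 to 60 N. Pads are 19 mm wide; open, the fingers measure 117 mm over their backs; the gripper's body (75 mm by 190 mm) begins 51 mm behind the grasp point.
Start: joints at [-1.178, 0.332, -0.065, 1.46, 0.022, 1.35, -0.088], TCP at [0.252, 0.572, 0.223] pointing down, gripper open.
Joint ranges: [-2.6, 2.6], [-0.5, 2.12], [-1.47, 1.34], [0.16, 2.42], [-1.27, 4.41], [0.06, 2.06], [-2.6, 2.6]. Speed limits (rad/s): [2.22, 2.22, 2.79, 2.79, 3.14, 3.14, 3.14].

### API

Orientations are given as a unit quaternion [x, y, z, w].
In Python, from bench import r gives the robot as it stands.
- The arm moves only by the tool carry_out, never from a script. Its argument "steps" is a list that holds one entry, the list of rows, each a list of 6 numbers: the shift along the tool's x, y, z in cm, then the turn, a rotation vector about the tool's x, y, z in rad. In form: [[[dx, dy, dz, wx, wy, wz], ...]]. A call has 1 to 20 rows; each row is the pose to reach, as a shift and turn from the pose commanded when the call began, along the tool's axes at that moment; what a row does not reach only later rows make up. A row lasts 1/12 s, in which the tool goes at most 41.7 mm and 7.16 degrees, less where a joint would pass 70% of its speed; a pose out of reach is approached as far as the arm can. A call with a gripper value outside its range is refused whole. "hand" is the closure, from -1 (fully open) to 1 (shut), set as the call begins (left out, the last holds). The fingers move at their own pace and stop on an object; "squeeze" is the grip in N (left out, the last holds). Time passes only in rows, so rows that repeat a pose let the fingers close. It gives the time, the measured TCP pose, the force, the opening and the grip force at its end, in the units of the state.
- r.read_state(): the state, without advancing time (a new reading comes with each control period).
- r.camera(name): name is "side" or "top"; returns the picture (480x640x3 uint8, red, green, blue); there is no depth.
- r.camera_params(name): a dict with "fx", "fy", "cx", "cy" (pixels), "D" ([k1, k2, p1, p2, k3] as OpenCV has them; the pictures are not rectified), "view" (4x4, takes a point from world to camera coordinates). Camera axes: x right, y up, looking along -z (the intrinsics and any distortion apply to the point x, -y, -z); pixel columns grow to the right and rows downward; lengths in m; the calibration is good to about 2 mm. A picture is of the moment at which its call begins. camera_params takes no time and is no camera call.
- r.close_job(): hands the job in; it is judged then, once.
The state is a dict: "time": time; "joint_positions": joint angles; "joint_vel": joint speeds; "joint_torque": joint torques, N m; "ee_pos": TCP position; "eef_rot": TCP orientation; "ft_force": force on the tool from outside, world axes, zero at the start; "torque": the same for the moment, N m; "width": finger opening in m; "grip_force": force on a finger pad.
Only numpy, scipy, OpenCV 4.12 (cv2) and the standard library are available. Lean on these libraries where they do the work, as an engineer would, in place of code of your own. Each camera call takes 0.05 s, during which the arm holds its last target. There are 200 camera calls.

### The job

The spice jars stand on the far half of the lazy Susan, under its clear hood. Using only the red crank grip to turn it, revolve the crank until the turntable has gone half round and the jars are out at the open front, then stand every jar upright on the dark tray, each centred on a cork disc, in one row that starts at the white-striped end and has no gaps. Lastly crank the turntable on or back so that the salt cellar and the pepper mill stand at the open front again, still upright, and leave the oil bottle and the mortar alone.

Things in the scene. Friction and masses are not known exactly. Their poses are not given: they have to be found in the camera images.
- spice_stand: the fixed dark-wood base of the lazy Susan (410 x 416 mm); origin on the counter under the turntable's axis, z up, -x is the open front (roughly towards the robot), +x the far half under the hood.
- turntable_top (a point): centre of the round turntable's top, 30 mm above the counter; flat, 370 mm across, rimless (a flush chrome band runs round its edge). Things stand on it about 105 mm from its axis: at the start the jars on the far side (within 70 degrees of the stand's +x), salt and pepper at the front.
- hood_edge (a point): middle of the front edge of the fixed clear hood's roof, 40 mm to the +x side of the turntable's axis. The hood covers the stand's x from +40 to +208 mm and y from -208 to +208 mm; roof between 118 and 123 mm above the counter; closed at the back and both sides, open towards the front.
- turntable (a joint): angle of the turntable about the vertical, rad, 0 at the start, positive counter-clockwise seen from above; it turns freely either way, geared to the crank: always one sixth of the crank's angle, in the same sense, so 3 turns of the crank make half a turn. It stays where it is left.
- crank (a joint): angle of the crank about its vertical axis, rad, 0 at the start, positive counter-clockwise seen from above, any number of turns either way; turning it takes less than 2 N at the grip.
- crank_axis (a point): the point on the crank's vertical axis level with the middle of the grip, 171 mm above the counter, fixed on the stand at x -100, y -260 mm of its frame, over a steel pillar.
- grip_mid (a point): centre of the red upright crank grip: a cylinder 28 mm in diameter and 52 mm tall (145 to 197 mm above the counter), free to spin on its pin; it circles the crank axis at a radius of 60 mm and starts on the -x side of it (stand's frame). The flat crank bar under it lies between 134 and 142 mm above the counter.
- jar_a_mid (a point): a yellow-filled spice jar: upright glass cylinder with chrome twist cap of the same width, 50 mm in diameter and 75 mm tall in all, about 0.14 kg; the point is its centre, 37.5 mm above its underside; z along its axis. May be absent.
- jar_b_mid (a point): a red-filled spice jar: upright glass cylinder with chrome twist cap of the same width, 50 mm in diameter and 75 mm tall in all, about 0.14 kg; the point is its centre, 37.5 mm above its underside; z along its axis. May be absent.
- jar_c_mid (a point): a green-filled spice jar: upright glass cylinder with chrome twist cap of the same width, 50 mm in diameter and 75 mm tall in all, about 0.14 kg; the point is its centre, 37.5 mm above its underside; z along its axis. May be absent.
- jar_d_mid (a point): a brown-filled spice jar: upright glass cylinder with chrome twist cap of the same width, 50 mm in diameter and 75 mm tall in all, about 0.14 kg; the point is its centre, 37.5 mm above its underside; z along its axis. May be absent.
- salt_mid (a point): white ceramic salt cellar with a small knob on its lid, 68 mm across and 68 mm tall, loose on the turntable; the point is half-way up.
- mill_mid (a point): short turned wooden pepper mill, 52 mm across and 80 mm tall, loose on the turntable; the point is half-way up.
- tray: fixed dark-wood tray, 320 x 140 mm, long along its x; origin on the counter under its centre; flat and rimless, its top 6 mm above the counter; a white stripe crosses it at its -x end. Four cork discs of 64 mm lie along its x, 66 mm apart.
- disc1 (a point): centre of cork disc 1 on the tray's top (6 mm above the counter), counted from the white-striped end; 64 mm in diameter, flush with it
- disc2 (a point): centre of cork disc 2 on the tray's top (6 mm above the counter), counted from the white-striped end; 64 mm in diameter, flush with it
- disc3 (a point): centre of cork disc 3 on the tray's top (6 mm above the counter), counted from the white-striped end; 64 mm in diameter, flush with it
- disc4 (a point): centre of cork disc 4 on the tray's top (6 mm above the counter), counted from the white-striped end; 64 mm in diameter, flush with it
- oil_center (a point): bystander: green glass oil cruet bottle, 58 mm across, 120 mm tall, standing on the counter; the point is half-way up
- mortar_rim (a point): bystander: stone mortar, 90 mm across, 65 mm tall; the point is the centre of its mouth
Not all that is in view belongs to the job. Leave any purple look-alike of the part that bears jar_b_mid alone.

How it is judged:
By the outcome, as a careful person would: the job done as asked, in the order asked, and still so for the second after the job is handed in, with the robot touching nothing.
Of jar_a, jar_b, jar_c, jar_d only 2 to 4 are there at a start; the rules pass over those that are not, and their reading is None.
At some moment in a run one of jar_a, jar_b, jar_c, jar_d may be knocked a few centimetres aside while the robot is not near it.
It also fails if it takes over 210 s, if anything falls off the work surface, if the arm or the gripper's body presses on something with over 40 N, if the wrist force passes 120 N, or if a joint passes its speed limit or range.

## Working session

There is one attempt and no reset: what is moved stays moved. The work goes in short steps, Python scripts to look and compute and a tool call to move; the robot and the scene stay as the last step left them, time stands still between calls to the robot, and variables do not carry over. Pictures are saved under pics/ and viewed, at most 14 in all, crops included, and the job is handed in when it is done.

Besides the shell and the picture viewer there is one more tool, called as name(argument=value, ...) on one line, values as JSON. carry_out: Moves the arm, as the interface text tells. Its arguments: {"type":"object","properties":{"steps":{"type":"array","items":{"type":"array","items":{"type":"array","items":{"type":"number"}}}},"hand":{"type":"number"},"squeeze":{"type":"number"}},"required":["steps"]}

```bash
ls; mkdir -p pics; python3 - <<'E'
from bench import r
import cv2
print(r.read_state())
for n in("side","top"):
    p=r.camera_params(n); print(n,p)
    cv2.imwrite(f"pics/{n}0.png",cv2.cvtColor(r.camera(n),cv2.COLOR_RGB2BGR))
E
```

```text
pics
{'time': 0.0, 'joint_positions': array([-1.17758453,  0.33287776, -0.06470753,  1.46094297,  0.0216302 ,
        1.34992594, -0.08850528]), 'joint_vel': array([-0.00012124, -0.00071852,  0.00141292, -0.00020483, -0.0011269 ,
       -0.00087775,  0.00125821]), 'joint_torque': array([-1.61606640e-03, -6.23277497e+01,  2.36715964e-02, -3.89902210e+01,
       -6.14076597e-02,  3.95386107e-02,  1.33779745e-04]), 'ee_pos': array([0.2523089 , 0.57137394, 0.22174952]), 'eef_rot': array([ 2.06396858e-01,  9.78468091e-01, -7.21374136e-04, -1.03248522e-04]), 'ft_force': array([-0.2819677 ,  1.21768639,  0.2065442 ]), 'torque': array([-0.00588614,  0.01482249,  0.00276064]), 'grip_force': 0.0, 'width': 0.0868566661168848}
side {'fx': 438.14660198907666, 'fy': 438.14660198907666, 'cx': 319.90009113032704, 'cy': 233.1243177827085, 'D': array([0.03101373, 0.        , 0.        , 0.        , 0.        ]), 'view': array([[ 0.71011703, -0.70396647, -0.01284545, -0.44197062],
       [ 0.42338395,  0.41236371,  0.80666114, -0.31546165],
       [-0.5625654 , -0.57826238,  0.5908746 , -0.78826952],
       [ 0.        ,  0.        ,  0.        ,  1.        ]])}
top {'fx': 600.3693950325444, 'fy': 600.3693950325444, 'cx': 322.27428922392846, 'cy': 245.2107709026685, 'D': array([0.05387716, 0.        , 0.        , 0.        , 0.        ]), 'view': array([[-0.00533537, -0.99980756, -0.0188779 , -0.02560479],
       [ 0.99781919, -0.00656488,  0.06567931, -0.56989234],
       [-0.0657906 , -0.01848631,  0.99766219, -1.57338855],
       [ 0.        ,  0.        ,  0.        ,  1.        ]])}
```

View pics/top0.png

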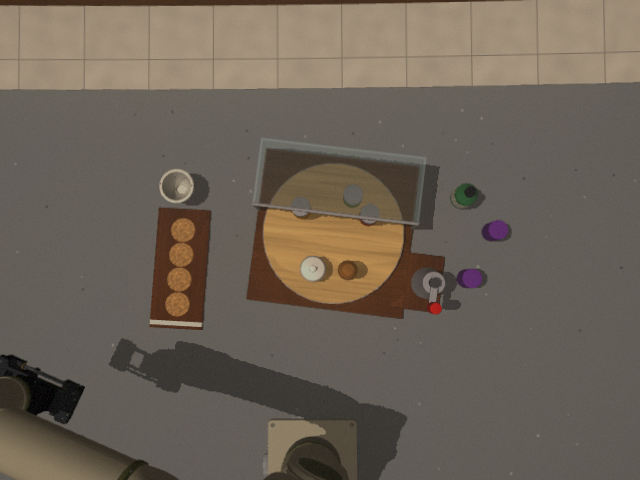

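View pics/side0.png

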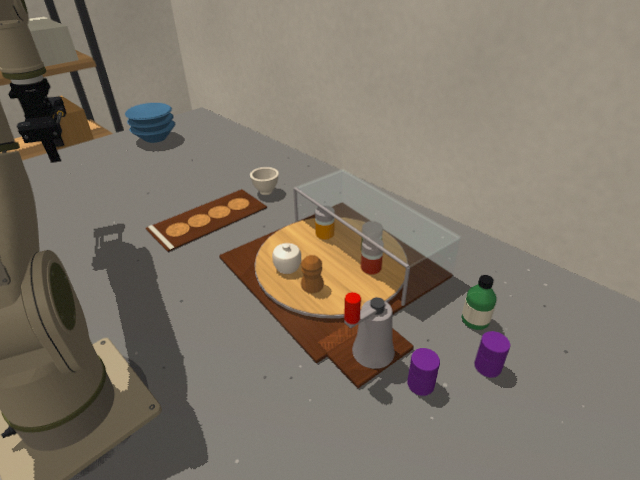

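The top view shows the tray on the left, with its stripe at (176,324) and discs 1–4 at (177,304), (180,279), (181,254) and (183,229). The turntable is near (334,234), and the grip is at (435,309). There are three jars under the hood at (301,206), (353,195) and (370,214). Salt is at (313,268) and the mill at (347,270). Two purple look-alikes stand outside at (497,230) and (471,278), and I'll leave those alone.

```bash
cat > h.py <<'E'
from bench import r
import cv2, numpy as np
from scipy.spatial.transform import Rotation as R
P={n:r.camera_params(n) for n in("side","top")}
def K(p): return np.array([[p["fx"],0,p["cx"]],[0,p["fy"],p["cy"]],[0,0,1.]])
def ray(n,uv):
    p=P[n]; x,y=cv2.undistortPoints(np.array([[uv]],float),K(p),p["D"])[0,0]
    V=p["view"]; d=V[:3,:3].T@np.array([x,-y,-1.]); o=-V[:3,:3].T@V[:3,3]
    return o,d
def onz(n,uv,z):
    o,d=ray(n,uv); return o+d*(z-o[2])/d[2]
def proj(n,X):
    p=P[n]; c=p["view"][:3,:3]@np.asarray(X)+p["view"][:3,3]
    return cv2.projectPoints(np.array([[c[0],-c[1],-c[2]]]),np.zeros(3),np.zeros(3),K(p),p["D"])[0][0,0]
def hsv(n,im=None): 
    im=r.camera(n) if im is None else im
    return cv2.cvtColor(im,cv2.COLOR_RGB2HSV)
def blobs(m,amin=30):
    k,l,s,c=cv2.connectedComponentsWithStats(m.astype(np.uint8))
    return [(c[i].round(1),s[i]) for i in range(1,k) if s[i,4]>=amin]
def delta(xyz,rv=(0,0,0)):
    "shift in tool axes, cm, from the measured pose"
    s=r.read_state(); return (R.from_quat(s["eef_rot"]).inv().apply(np.array(xyz)-s["ee_pos"])*100).round(2)
E
python3 - <<'E'
from h import *
im=cv2.cvtColor(cv2.imread("pics/top0.png"),cv2.COLOR_BGR2RGB); H=hsv(0,im)
def show(name,m,z,a=30):
    for c,s in blobs(m,a): print(name,c,s[2:],onz("top",c,z).round(4))
h,s,v=[H[...,i].astype(int) for i in range(3)]
show("red",((h<4)|(h>176))&(s>200)&(v>120),.197)
show("cork",(h>6)&(h<18)&(s>120)&(v>110)&(np.arange(640)[None]<220),.006,100)
show("purple",(h>130)&(h<160)&(s>120),.08)
wood=(h>8)&(h<25)&(s>60)&(v>140)
print("wood hsv",H[245,290],H[180,300],H[260,240+20],H[304,177],H[206,301],H[195,353],H[214,370])
for uv in [(301,206),(353,195),(370,214)]: print(uv,onz("top",uv,.105).round(4))
print("salt",onz("top",(313,268),.098),"mill",onz("top",(347,270),.11),"mortar",onz("top",(176,185),.065),'oil',onz("top",(467,193),.12))
m=((h>8)&(h<28)&(s>60)&(v>100)); m[:,:255]=0;m[:,412:]=0; 
c=max(cv2.findContours(m.astype(np.uint8),0,1)[0],key=cv2.contourArea)[:,0]
pts=np.array([onz("top",q,.03)[:2] for q in c.astype(float)])
from scipy.optimize import least_squares
f=least_squares(lambda p:np.hypot(*(pts-p).T)-.182,pts.mean(0),loss="soft_l1",f_scale=.002); print("tt",f.x, np.abs(f.fun).mean())
cv2.imwrite("pics/m.png",m*255)
E
python3 - <<'E'
import cv2
a=cv2.imread("pics/top0.png")[130:320,240:450]; b=cv2.imread("pics/side0.png")[170:380,220:450]
import numpy as np
cv2.imwrite("pics/crop0.png",np.hstack([cv2.resize(a,(400,362)),cv2.resize(b,(396,362))]))
E
```

```text
red [435.1 308. ] [11 11 95] [ 0.41   -0.2937  0.197 ]
cork [181.6 242. ] [ 26  49 916] [0.5816 0.3479 0.006 ]
cork [177.8 291.5] [ 26  49 916] [0.4496 0.3565 0.006 ]
purple [497.1 229.6] [ 24  19 301] [ 0.6023 -0.4723  0.08  ]
purple [471.1 277.9] [ 21  19 297] [ 0.4807 -0.4047  0.08  ]
wood hsv [ 16 143 170] [ 19  98 109] [ 11 157  81] [ 16 156 142] [19 36 99] [21 19 94] [15 21 98]
(301, 206) [0.6634 0.0225 0.105 ]
(353, 195) [ 0.6902 -0.1086  0.105 ]
(370, 214) [ 0.6418 -0.1509  0.105 ]
salt [ 0.50724771 -0.00685623  0.098     ] mill [ 0.50144309 -0.09193086  0.11      ] mortar [0.72564033 0.34869898 0.065     ] oil [ 0.69024122 -0.39000074  0.12      ]
tt [ 1.13339781 -0.03766471] 0.037594309330629606[ WARN:0@0.165] global loadsave.cpp:1063 imwrite_ Unsupported depth image for selected encoder is fallbacked to CV_8U.
```

View pics/crop0.png

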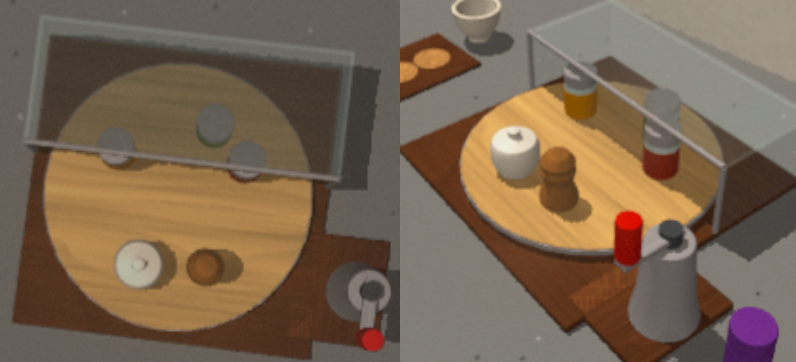

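The crop confirms three jars: yellow (301,206), green (353,195) and red (370,214). The brown one is absent. The grip is the red cylinder on the crank bar at (435,309). I'll work out the stand frame and the grip approach next.

```bash
cat >> h.py <<'E'
C=onz("top",(333.2,233.4),.03)[:2]
_g=onz("top",(435.1,308.),.197)[:2]
YAW=np.arctan2(*(_g-C)[::-1])-np.arctan2(-.26,-.16)
def S(x,y): c,s=np.cos(YAW),np.sin(YAW); return C+np.array([c*x-s*y,s*x+c*y])
E
python3 - <<'E'
from h import *
print(C,_g,np.linalg.norm(_g-C),"exp .3053; yaw deg",np.degrees(YAW))
print("grip",S(-.16,-.26),"axis",S(-.1,-.26))
print("hood corners px (front edge)",[proj("top",[*S(.04,y),.123]).round(1) for y in(-.208,.208)],"see (418,222),(253,207)")
sd=cv2.cvtColor(cv2.imread("pics/side0.png"),cv2.COLOR_BGR2RGB);H=hsv(0,sd).astype(int)
m=((H[...,0]<4)|(H[...,0]>176))&(H[...,1]>200)&(H[...,2]>120)
print([(c,s) for c,s in blobs(m)],"grip mid side px pred",proj("side",[*S(-.16,-.26),.171]))
ax=S(-.1,-.26); o,d=ray("side",(377,302)); t=np.dot(ax-o[:2],d[:2])/np.dot(d[:2],d[:2]); print("hub top",o+d*t)
for n,uv in dict(y=(301,206),g=(353,195),r=(370,214)).items():
    q=onz("top",uv,.105)[:2]-C; print(n,np.linalg.norm(q),np.degrees(np.arctan2(q[1],q[0])-YAW), proj("side",[*(q+C),.0675]))
top=cv2.cvtColor(cv2.imread("pics/top0.png"),cv2.COLOR_BGR2HSV).astype(int)
d=[onz("top",u,.006) for u in [(177.3,303.9),(179.6,279.2),(181.2,254.2),(182.9,229.6)]]
print(np.round(d,4)); print([np.linalg.norm(d[i+1]-d[i]).round(4) for i in range(3)])
s=top[...,1];v=top[...,2]
m=(s<60)&(v>150);m[:,:145]=0;m[:,210:]=0;m[:310]=0;m[335:]=0
print("stripe",[(c,onz("top",c,.006)) for c,_ in blobs(m)])
x,y=S(-.16,-.26)
for p in ([.45,.25,.222],[.46,-.15,.23],[x,y,.23],[x,y,.152]): print(p,delta(p))
E
```

```text
Traceback (most recent call last):
NameError: name '_g' is not defined
```

```bash
sed -i 's/_g/G0/g' h.py; python3 - <<'E'
from h import *
print(C,G0,np.linalg.norm(G0-C),"exp .3053; yaw deg",np.degrees(YAW))
print("grip",S(-.16,-.26),"axis",S(-.1,-.26))
print("hood corners px (front edge)",[proj("top",[*S(.04,y),.123]).round(1) for y in(-.208,.208)],"see (418,222),(253,207)")
sd=cv2.cvtColor(cv2.imread("pics/side0.png"),cv2.COLOR_BGR2RGB);H=hsv(0,sd).astype(int)
m=((H[...,0]<4)|(H[...,0]>176))&(H[...,1]>200)&(H[...,2]>120)
print([(c,s) for c,s in blobs(m)],"grip mid side px pred",proj("side",[*S(-.16,-.26),.171]))
ax=S(-.1,-.26); o,d=ray("side",(377,302)); t=np.dot(ax-o[:2],d[:2])/np.dot(d[:2],d[:2]); print("hub top",o+d*t)
for n,uv in dict(y=(301,206),g=(353,195),r=(370,214)).items():
    q=onz("top",uv,.105)[:2]-C; print(n,np.linalg.norm(q),np.degrees(np.arctan2(q[1],q[0])-YAW), proj("side",[*(q+C),.0675]))
top=cv2.cvtColor(cv2.imread("pics/top0.png"),cv2.COLOR_BGR2HSV).astype(int)
d=[onz("top",u,.006) for u in [(177.3,303.9),(179.6,279.2),(181.2,254.2),(182.9,229.6)]]
print(np.round(d,4)); print([np.linalg.norm(d[i+1]-d[i]).round(4) for i in range(3)])
s=top[...,1];v=top[...,2]
m=(s<60)&(v>150);m[:,:145]=0;m[:,210:]=0;m[:310]=0;m[335:]=0
print("stripe",[(c,onz("top",c,.006)) for c,_ in blobs(m)])
x,y=S(-.16,-.26)
for p in ([.45,.25,.222],[.46,-.15,.23],[x,y,.23],[x,y,.152]): print(p,delta(p))
E
```

```text
[ 0.59996636 -0.05816935] [ 0.41003103 -0.29371437] 0.30258368873620034 exp .3053; yaw deg -7.273998863115636
grip [ 0.40833428 -0.29581855] axis [ 0.4678514  -0.30341542]
hood corners px (front edge) [array([418.7, 224.2]), array([252.2, 204.4])] see (418,222),(253,207)
[(array([351.1, 306.8]), array([345, 293,  15,  31, 328], dtype=int32))] grip mid side px pred [351.68028862 307.58502552]
hub top [ 0.46827895 -0.30401182  0.14714986]
y 0.10256789171048772 59.10163203032865 [324.6921153  221.88376509]
g 0.10336752137940074 -21.948139478643878 [370.41107302 238.67479043]
r 0.10168316433120722 -58.45382714462081 [370.97394726 255.21440155]
[[0.4168 0.3574 0.006 ]
 [0.4822 0.3521 0.006 ]
 [0.5489 0.3486 0.006 ]
 [0.615  0.3447 0.006 ]]
[np.float64(0.0657), np.float64(0.0668), np.float64(0.0661)]
stripe [(array([174.8, 322.8]), array([0.36697804, 0.36338065, 0.006     ]))]
[0.45, 0.25, 0.222] [-3.107e+01 -2.142e+01  1.000e-02]
[0.46, -0.15, 0.23] [-48.14 -57.61  -0.74]
[np.float64(0.40833428159918184), np.float64(-0.29581855356771053), 0.23] [-49.3  -73.04  -0.72]
[np.float64(0.40833428159918184), np.float64(-0.29581855356771053), 0.152] [-49.3  -73.03   7.08]
```

carry_out(steps=[[[-31, -21.4, -0.5, 0, 0, 0], [-31, -21.4, -0.5, 0, 0, 0], [-31, -21.4, -0.5, 0, 0, 0], [-31, -21.4, -0.5, 0, 0, 0], [-31, -21.4, -0.5, 0, 0, 0], [-31, -21.4, -0.5, 0, 0, 0], [-31, -21.4, -0.5, 0, 0, 0], [-31, -21.4, -0.5, 0, 0, 0], [-31, -21.4, -0.5, 0, 0, 0], [-48, -57.6, -0.8, 0, 0, 0], [-48, -57.6, -0.8, 0, 0, 0], [-48, -57.6, -0.8, 0, 0, 0], [-48, -57.6, -0.8, 0, 0, 0], [-48, -57.6, -0.8, 0, 0, 0], [-48, -57.6, -0.8, 0, 0, 0], [-48, -57.6, -0.8, 0, 0, 0], [-48, -57.6, -0.8, 0, 0, 0], [-48, -57.6, -0.8, 0, 0, 0], [-48, -57.6, -0.8, 0, 0, 0], [-48, -57.6, -0.8, 0, 0, 0]]], hand=-1, squeeze=25)

```text
time: 1.77
ee_pos: [0.4578, -0.1553, 0.2307]
eef_rot: [0.21, 0.978, -0.001, 0.0]
ft_force: [0.6, 0.3, 0.4]
width: 0.0873
grip_force: 0.0
```

```bash
python3 - <<'E'
from h import *
s=r.read_state(); print(s["ee_pos"],s["joint_positions"].round(2),s["ft_force"])
k=onz("top",(435.3,278.6),.147); print("knob",k, "axis-grip",np.linalg.norm(k[:2]-G0))
o=S(0,0); 
for yaw in (-5.5,-6.3,-7.3):
    a=np.radians(yaw); M=np.array([[np.cos(a),-np.sin(a)],[np.sin(a),np.cos(a)]])
    print(yaw,"grip",C+M@[-.16,-.26],"axis",C+M@[-.1,-.26],"G0-axis",G0-(C+M@[-.1,-.26]),[proj("top",[*(C+M@[.04,y]),.123]).round(1) for y in(-.208,.208)])
print(delta([.409,-.295,.23]),delta([.409,-.295,.151]))
E
```

```text
[ 0.45776639 -0.15526166  0.23066474] [-0.37 -0.01  0.61  1.84  0.01  1.31  1.38] [0.55513521 0.27884431 0.4405856 ]
knob [ 0.47866709 -0.30389596  0.147     ] axis-grip 0.06938713273965873
-5.5 grip [ 0.41578308 -0.30163704] axis [ 0.47550685 -0.30738778] G0-axis [-0.06547582  0.01367342] [array([418.4, 221.6]), array([251.4, 206.9])]
-6.3 grip [ 0.41240169 -0.29904171] axis [ 0.47203935 -0.30562577] G0-axis [-0.06200832  0.0119114 ] [array([418.6, 222.8]), array([251.8, 205.7])]
-7.3 grip [ 0.40822645 -0.29573157] axis [ 0.46774012 -0.30335544] G0-axis [-0.0577091   0.00964108] [array([418.7, 224.2]), array([252.2, 204.3])]
[ -1.3  -14.74   0.09] [ -1.3  -14.73   7.99]
```

carry_out(steps=[[[-1.3, -14.7, 0, 0, 0, 0], [-1.3, -14.7, 0, 0, 0, 0], [-1.3, -14.7, 0, 0, 0, 0], [-1.3, -14.7, 0, 0, 0, 0], [-1.3, -14.7, 0, 0, 0, 0], [-1.3, -14.7, 0, 0, 0, 0], [-1.3, -14.7, 3, 0, 0, 0], [-1.3, -14.7, 5, 0, 0, 0], [-1.3, -14.7, 7, 0, 0, 0], [-1.3, -14.7, 7.9, 0, 0, 0], [-1.3, -14.7, 7.9, 0, 0, 0]]])

```text
time: 2.68
ee_pos: [0.4109, -0.287, 0.1497]
eef_rot: [0.206, 0.979, 0.0, -0.002]
ft_force: [-0.3, 0.3, 0.3]
width: 0.087
grip_force: 0.0
```

carry_out(steps=[[[0, 0, 0, 0, 0, 0], [0, 0, 0, 0, 0, 0], [0, 0, 0, 0, 0, 0], [0, 0, 0, 0, 0, 0], [0, 0, 0, 0, 0, 0], [0, 0, 0, 0, 0, 0]]], hand=1, squeeze=15)

```text
time: 3.18
ee_pos: [0.4116, -0.2888, 0.1518]
eef_rot: [0.206, 0.978, 0.0, 0.0]
ft_force: [-1.1, 0.3, -0.6]
width: 0.0549
grip_force: 0.0
```

```bash
python3 - <<'E'
from h import *
s=r.read_state(); print({k:np.round(v,3) for k,v in s.items()})
im=r.camera("side"); cv2.imwrite("pics/grip.png",cv2.resize(cv2.cvtColor(im,cv2.COLOR_RGB2BGR)[150:400,220:520],(720,600)))
E
```

```text
{'time': np.float64(3.183), 'joint_positions': array([-0.19 ,  0.127,  0.771,  1.905, -0.097,  1.146,  1.772]), 'joint_vel': array([ 0.   ,  0.001, -0.001,  0.003, -0.002, -0.   ,  0.002]), 'joint_torque': array([-2.7000e-02, -3.2366e+01,  3.5720e+00, -3.6324e+01,  6.2000e-02,
        7.1000e-02, -4.0000e-03]), 'ee_pos': array([ 0.412, -0.289,  0.152]), 'eef_rot': array([0.206, 0.978, 0.   , 0.   ]), 'ft_force': array([-1.056,  0.29 , -0.645]), 'torque': array([-0.052, -0.014, -0.021]), 'grip_force': np.float64(0.0), 'width': np.float64(0.055)}
```

View pics/grip.png

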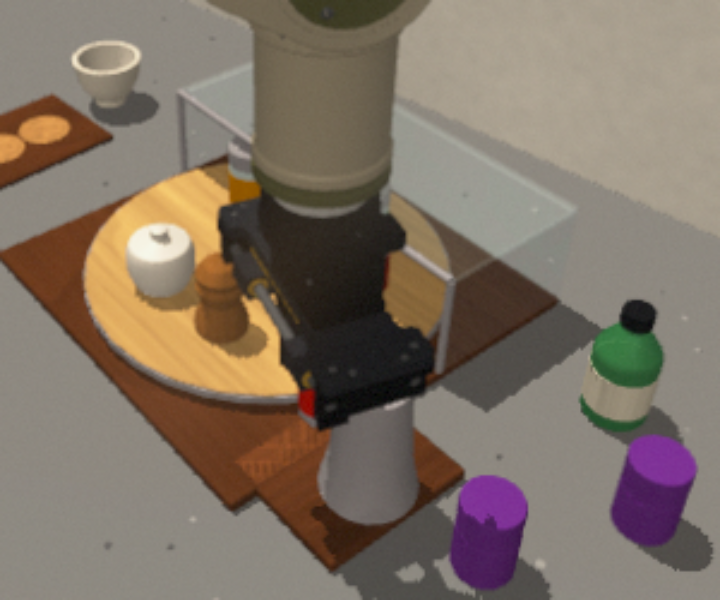

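The view shows the open fingers astride the red grip, at about (310,400) in the crop, and still closing. Nothing else is being touched.

carry_out(steps=[[[0, -0.5, 0, 0, 0, 0], [0, -0.5, 0, 0, 0, 0], [0, -0.5, 0, 0, 0, 0], [0, -0.5, 0, 0, 0, 0], [0, -0.5, 0, 0, 0, 0], [0, -0.5, 0, 0, 0, 0], [0, -0.5, 0, 0, 0, 0], [0, -0.5, 0, 0, 0, 0]]])

```text
time: 3.9
ee_pos: [0.4092, -0.2933, 0.1515]
eef_rot: [0.206, 0.978, 0.0, -0.0]
ft_force: [-0.6, 0.2, 1.4]
width: 0.0274
grip_force: 15.0
```

```bash
cat >> h.py <<'E'
def circ(axis,start,angs,rad=.06):
    "tool-frame shifts (cm) for crank angles (deg) relative to start angle"
    s=r.read_state(); Q=R.from_quat(s["eef_rot"]).inv()
    f=lambda a:np.array([rad*np.cos(np.radians(a)),rad*np.sin(np.radians(a)),0])
    for a in angs: print(a,(Q.apply(f(start+a)-f(start))*100).round(1).tolist())
E
python3 - <<'E'
from h import *
s=r.read_state(); print(s["ee_pos"],s["ft_force"],s["width"],s["grip_force"])
p=s["ee_pos"][:2]-np.array([.470,-.3045]); st=np.degrees(np.arctan2(p[1],p[0])); print(st,np.linalg.norm(p))
st=174; print(st); circ(0,st,range(6,367,6)[0:0] or [6,12,18,24,30,36,42,48,54,60,66,72,78,84,90])
E
```

```text
[ 0.40924258 -0.29333204  0.15148161] [-0.60844166  0.15874344  1.43106862] 0.027446899402534527 14.999982782173902
169.58459029538656 0.06177529692491484
174
6 [-0.2, -0.6, -0.0]
12 [-0.5, -1.1, -0.0]
18 [-0.8, -1.7, -0.0]
24 [-1.2, -2.2, -0.0]
30 [-1.7, -2.6, -0.0]
36 [-2.2, -3.0, -0.0]
42 [-2.7, -3.4, -0.0]
48 [-3.3, -3.6, -0.0]
54 [-3.8, -3.9, -0.0]
60 [-4.4, -4.0, -0.0]
66 [-5.1, -4.1, -0.0]
72 [-5.7, -4.2, -0.0]
78 [-6.3, -4.1, -0.0]
84 [-6.9, -4.0, -0.0]
90 [-7.5, -3.9, -0.0]
```

carry_out(steps=[[[-0.2, -0.6, 0, 0, 0, 0], [-0.5, -1.1, 0, 0, 0, 0], [-0.8, -1.7, 0, 0, 0, 0], [-1.2, -2.2, 0, 0, 0, 0], [-1.7, -2.6, 0, 0, 0, 0], [-2.2, -3.0, 0, 0, 0, 0], [-2.7, -3.4, 0, 0, 0, 0], [-3.3, -3.6, 0, 0, 0, 0], [-3.8, -3.9, 0, 0, 0, 0], [-4.4, -4.0, 0, 0, 0, 0], [-5.1, -4.1, 0, 0, 0, 0], [-5.7, -4.2, 0, 0, 0, 0], [-6.3, -4.1, 0, 0, 0, 0], [-6.9, -4.0, 0, 0, 0, 0], [-7.5, -3.9, 0, 0, 0, 0], [-7.5, -3.9, 0, 0, 0, 0]]])

```text
time: 5.23
ee_pos: [0.4628, -0.3626, 0.1517]
eef_rot: [0.207, 0.978, -0.002, 0.001]
ft_force: [-0.2, -9.9, -2.0]
width: 0.0281
grip_force: 15.0
```

```bash
python3 - <<'E'
from h import *
s=r.read_state(); print(s["ee_pos"],s["joint_positions"].round(2),s["ft_force"],s["width"],s["grip_force"])
im=r.camera("top"); cv2.imwrite("pics/t90.png",cv2.resize(cv2.cvtColor(im,cv2.COLOR_RGB2BGR)[130:340,240:520],(800,600)))
circ(0,264,range(18,361,18))
E
```

```text
[ 0.46279583 -0.36261591  0.15166876] [-0.04  0.36  0.77  1.69 -0.27  1.19  1.95] [-0.15364664 -9.94951914 -2.03422261] 0.0280856397120985 15.000402299920097
18 [-1.7, 0.8, 0.0]
36 [-3.0, 2.2, -0.0]
54 [-3.9, 3.8, -0.0]
72 [-4.2, 5.7, -0.0]
90 [-3.9, 7.6, -0.0]
108 [-3.0, 9.2, -0.0]
126 [-1.7, 10.6, -0.0]
144 [-0.0, 11.4, -0.0]
162 [1.8, 11.7, -0.1]
180 [3.7, 11.4, -0.1]
198 [5.4, 10.6, -0.1]
216 [6.7, 9.2, -0.1]
234 [7.5, 7.6, -0.1]
252 [7.8, 5.7, -0.0]
270 [7.6, 3.9, -0.0]
288 [6.7, 2.2, -0.0]
306 [5.4, 0.9, -0.0]
324 [3.7, 0.0, -0.0]
342 [1.9, -0.3, -0.0]
360 [0.0, -0.0, -0.0]
```

View pics/t90.png

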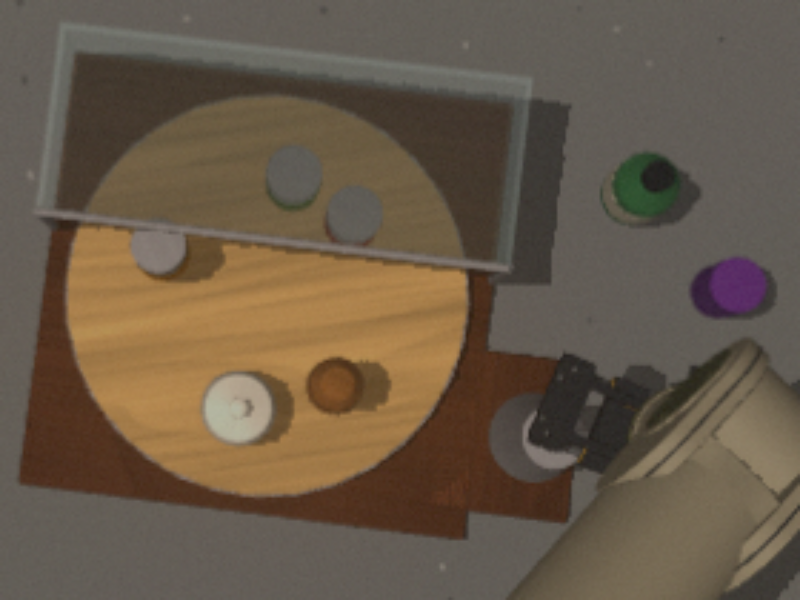

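The turntable has gone about 15° with the crank, and all the items are upright. There is a slight inward bias, so I'm shifting the path 2 mm outward for a full turn.

carry_out(steps=[[[-1.0, 0.3, 0, 0, 0, 0], [-2.5, 1.2, 0, 0, 0, 0], [-3.6, 2.8, 0, 0, 0, 0], [-4.2, 4.6, 0, 0, 0, 0], [-4.2, 6.4, 0, 0, 0, 0], [-3.6, 8.2, 0, 0, 0, 0], [-2.5, 9.8, 0, 0, 0, 0], [-1.0, 10.8, 0, 0, 0, 0], [0.8, 11.4, 0, 0, 0, 0], [2.7, 11.4, 0, 0, 0, 0], [4.5, 10.9, 0, 0, 0, 0], [6.0, 9.8, 0, 0, 0, 0], [7.1, 8.3, 0, 0, 0, 0], [7.6, 6.5, 0, 0, 0, 0], [7.6, 4.7, 0, 0, 0, 0], [7.1, 2.9, 0, 0, 0, 0], [6.0, 1.4, 0, 0, 0, 0], [4.5, 0.3, 0, 0, 0, 0], [2.7, -0.3, 0, 0, 0, 0], [0.9, -0.4, 0, 0, 0, 0]]])

```text
time: 6.95
ee_pos: [0.4527, -0.3612, 0.1515]
eef_rot: [0.207, 0.978, -0.0, 0.0]
ft_force: [0.5, 6.5, 5.2]
width: 0.0277
grip_force: 15.0
```

```bash
python3 - <<'E'
from h import *
s=r.read_state(); print(s["ee_pos"],s["joint_positions"].round(2),s["ft_force"],s["width"],s["grip_force"])
im=r.camera("top"); cv2.imwrite("pics/t450.png",cv2.resize(cv2.cvtColor(im,cv2.COLOR_RGB2BGR)[130:340,240:520],(800,600)))
s=r.read_state(); print(s["ee_pos"],s["ft_force"])
E
```

```text
[ 0.45273063 -0.3611725   0.15147088] [-0.07  0.35  0.82  1.72 -0.28  1.19  1.97] [0.48707727 6.46255277 5.17765682] 0.02768169563592199 15.002775426255539
[ 0.45632967 -0.36168566  0.15168926] [-0.29454629 -5.61044311 -1.69529451]
```

View pics/t450.png

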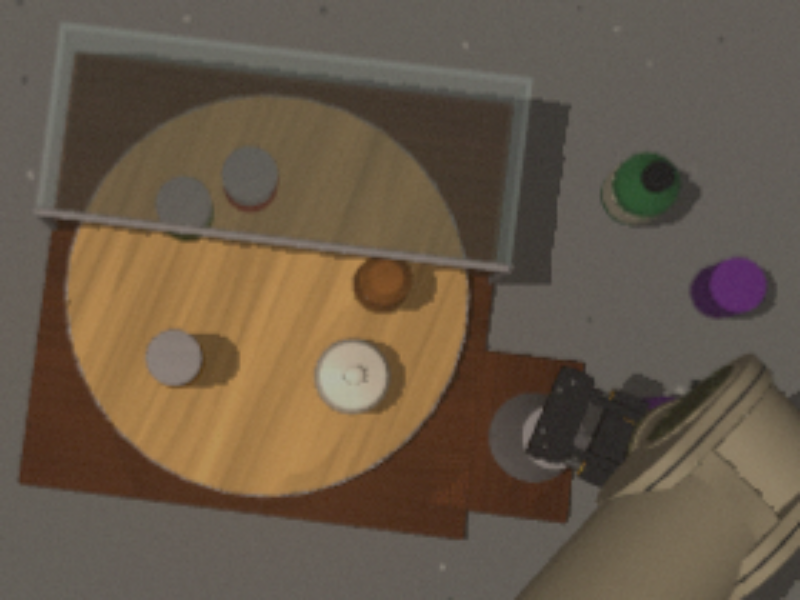

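Crank at about 440°: the table has turned about 73° and everything is upright. I'll continue.

```bash
python3 - <<'E'
from h import *
circ(0,255,range(18,361,18)); print(); circ(0,255,list(range(18,253,18))+[264,273,279])
E
```

```text
18 [-1.8, 0.6, 0.0]
36 [-3.3, 1.7, 0.0]
54 [-4.4, 3.2, 0.0]
72 [-5.0, 5.0, 0.0]
90 [-5.0, 6.8, 0.0]
108 [-4.4, 8.6, -0.0]
126 [-3.3, 10.2, -0.0]
144 [-1.8, 11.3, -0.0]
162 [-0.1, 11.9, -0.0]
180 [1.8, 11.9, -0.0]
198 [3.6, 11.3, -0.0]
216 [5.1, 10.2, -0.0]
234 [6.2, 8.7, -0.0]
252 [6.8, 6.9, -0.0]
270 [6.8, 5.0, -0.0]
288 [6.3, 3.2, -0.0]
306 [5.2, 1.7, -0.0]
324 [3.7, 0.6, -0.0]
342 [1.9, 0.0, -0.0]
360 [0.0, 0.0, -0.0]

18 [-1.8, 0.6, 0.0]
36 [-3.3, 1.7, 0.0]
54 [-4.4, 3.2, 0.0]
72 [-5.0, 5.0, 0.0]
90 [-5.0, 6.8, 0.0]
108 [-4.4, 8.6, -0.0]
126 [-3.3, 10.2, -0.0]
144 [-1.8, 11.3, -0.0]
162 [-0.1, 11.9, -0.0]
180 [1.8, 11.9, -0.0]
198 [3.6, 11.3, -0.0]
216 [5.1, 10.2, -0.0]
234 [6.2, 8.7, -0.0]
252 [6.8, 6.9, -0.0]
264 [6.9, 5.6, -0.0]
273 [6.8, 4.7, -0.0]
279 [6.6, 4.1, -0.0]
```

carry_out(steps=[[[-1.8, 0.6, 0, 0, 0, 0], [-3.3, 1.7, 0, 0, 0, 0], [-4.4, 3.2, 0, 0, 0, 0], [-5.0, 5.0, 0, 0, 0, 0], [-5.0, 6.8, 0, 0, 0, 0], [-4.4, 8.6, 0, 0, 0, 0], [-3.3, 10.2, 0, 0, 0, 0], [-1.8, 11.3, 0, 0, 0, 0], [-0.1, 11.9, 0, 0, 0, 0], [1.8, 11.9, 0, 0, 0, 0], [3.6, 11.3, 0, 0, 0, 0], [5.1, 10.2, 0, 0, 0, 0], [6.2, 8.7, 0, 0, 0, 0], [6.8, 6.9, 0, 0, 0, 0], [6.8, 5.0, 0, 0, 0, 0], [6.3, 3.2, 0, 0, 0, 0], [5.2, 1.7, 0, 0, 0, 0], [3.7, 0.6, 0, 0, 0, 0], [1.9, 0, 0, 0, 0, 0], [0, 0, 0, 0, 0, 0]]])

```text
time: 8.67
ee_pos: [0.4525, -0.361, 0.1517]
eef_rot: [0.207, 0.978, -0.0, 0.0]
ft_force: [-0.4, 2.8, 4.5]
width: 0.0276
grip_force: 15.0
```

carry_out(steps=[[[-1.8, 0.6, 0, 0, 0, 0], [-3.3, 1.7, 0, 0, 0, 0], [-4.4, 3.2, 0, 0, 0, 0], [-5.0, 5.0, 0, 0, 0, 0], [-5.0, 6.8, 0, 0, 0, 0], [-4.4, 8.6, 0, 0, 0, 0], [-3.3, 10.2, 0, 0, 0, 0], [-1.8, 11.3, 0, 0, 0, 0], [-0.1, 11.9, 0, 0, 0, 0], [1.8, 11.9, 0, 0, 0, 0], [3.6, 11.3, 0, 0, 0, 0], [5.1, 10.2, 0, 0, 0, 0], [6.2, 8.7, 0, 0, 0, 0], [6.8, 6.9, 0, 0, 0, 0], [6.9, 5.6, 0, 0, 0, 0], [6.8, 4.7, 0, 0, 0, 0], [6.6, 4.1, 0, 0, 0, 0], [6.6, 4.1, 0, 0, 0, 0], [6.6, 4.1, 0, 0, 0, 0]]])

```text
time: 10.25
ee_pos: [0.4082, -0.2948, 0.1516]
eef_rot: [0.206, 0.978, 0.0, -0.001]
ft_force: [-6.4, 0.9, 9.0]
width: 0.0277
grip_force: 15.0
```

```bash
python3 - <<'E'
from h import *
s=r.read_state(); print(s["ee_pos"],s["joint_positions"].round(2),s["ft_force"],s["width"],s["grip_force"])
im=r.camera("top"); cv2.imwrite("pics/t1080full.png",cv2.cvtColor(im,cv2.COLOR_RGB2BGR));cv2.imwrite("pics/t1080.png",cv2.resize(cv2.cvtColor(im,cv2.COLOR_RGB2BGR)[130:340,240:520],(800,600)))
E
```

```text
[ 0.40818542 -0.29483672  0.15156079] [-0.31  0.15  0.93  1.91 -0.13  1.15  1.82] [-6.38200407  0.91065853  9.01070064] 0.027746571071916044 14.997164108790457
```

View pics/t1080.png

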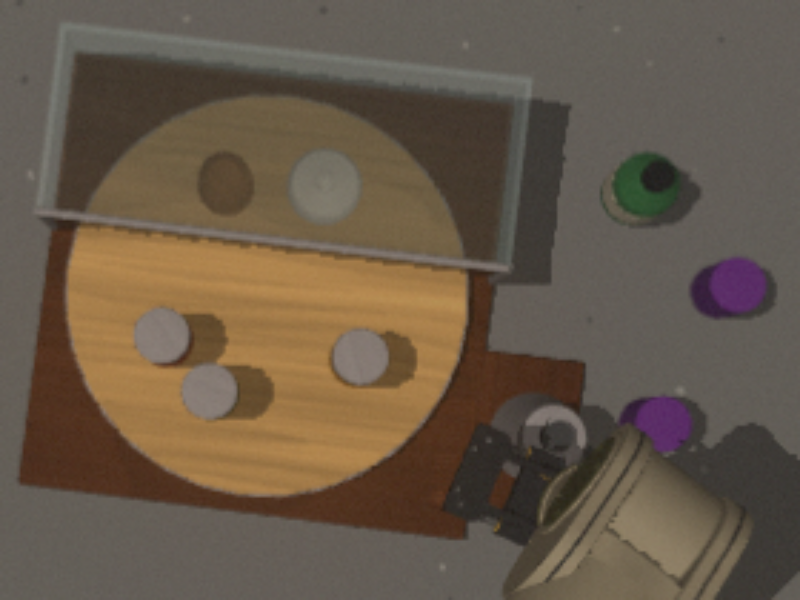

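Half a turn is done. The jars at the front are red (297,248), green (313,267) and yellow (366,255). Salt and mill are under the hood, all upright. I'll let go of the grip and rise.

carry_out(steps=[[[0, 0, 0, 0, 0, 0], [0, 0, 0, 0, 0, 0], [0, 0, 0, 0, 0, 0], [0, 0, 0, 0, 0, 0], [0, 0, 0, 0, 0, 0], [0, 0, -1, 0, 0, 0], [0, 0, -3, 0, 0, 0], [0, 0, -6, 0, 0, 0], [0, 0, -8, 0, 0, 0], [0, 0, -8, 0, 0, 0], [0, 0, -8, 0, 0, 0]]], hand=-1)

```text
time: 11.22
ee_pos: [0.4092, -0.2955, 0.2328]
eef_rot: [0.206, 0.978, 0.0, 0.001]
ft_force: [-0.3, -0.2, -0.1]
width: 0.0858
grip_force: 0.0
```

```bash
cat >> h.py <<'E'
def caps(im,z=.105,boxes=None):
    "cap centres near given pixels: grey, low-saturation bright disc, refined by centroid"
    H=cv2.cvtColor(im,cv2.COLOR_RGB2HSV).astype(int); m=((H[...,1]<45)&(H[...,2]>110))
    out=[]
    for u,v in boxes:
        w=np.zeros(m.shape,bool); w[int(v)-16:int(v)+17,int(u)-16:int(u)+17]=1
        b=max(blobs(m&w,20),key=lambda q:q[1][4]); out.append((b[0],b[1][2:],onz("top",b[0],z)))
    return out
def goal(xyz,yaw_deg,last=None):
    "shift in tool axes cm and turn about tool z, from measured pose"
    s=r.read_state(); Q=R.from_quat(s["eef_rot"]); c=Q.as_matrix()[:,1]; y=np.degrees(np.arctan2(c[1],c[0]))
    print("pos",s["ee_pos"].round(4),"yaw",round(y,1),"->",delta(xyz),"wz",round(-np.radians((yaw_deg-y+90)%180-90),3))
E
python3 - <<'E'
from h import *
im=r.camera("top"); cv2.imwrite("pics/t2.png",cv2.cvtColor(im,cv2.COLOR_RGB2BGR))
for n,q in zip("rgy",caps(im,.105,[(296.7,247.6),(313.5,266.9),(366.4,255)])):
    print(n,q[0],q[1],q[2].round(4)); e=q[2][:2]-C; print(np.linalg.norm(e),np.degrees(np.arctan2(e[1],e[0])-YAW))
    if n=="y": Y=q[2]
s=r.read_state(); print(s["ee_pos"],s["width"],s["joint_positions"].round(2))
goal([Y[0],Y[1],.22],86.3); goal([Y[0],Y[1],.062],86.3)
H=hsv("side"); h,sa,v=[H[...,i].astype(int) for i in range(3)]
for n,m in dict(y=(h>15)&(h<26)&(sa>180)&(v>120),r=((h<6)|(h>174))&(sa>160)&(v>70),g=(h>38)&(h<75)&(sa>100)&(v>50)).items(): print(n,[(c,s[2:]) for c,s in blobs(m,40)])
for q in caps(im,.105,[(296.7,247.6),(313.5,266.9),(366.4,255)]): print(proj("side",[q[2][0],q[2][1],.055]))
E
```

```text
r [296.3 247. ] [ 19  19 275] [0.56   0.0346 0.105 ]
0.10101648149524613 120.60710734235853
g [312.9 266.4] [ 19  18 273] [ 0.5111 -0.0069  0.105 ]
0.10265382963941161 157.2867840598529
y [365.7 254.4] [ 19  18 273] [ 0.5403 -0.1391  0.105 ]
0.10053942975462313 -119.14010616494645
[ 0.40871179 -0.29508993  0.23179798] 0.08608738734715687 [-0.36  0.04  0.93  1.8  -0.04  1.32  1.74]
pos [ 0.4087 -0.2951  0.2318] yaw 66.2 -> [-5.74 19.58  1.2 ] wz -0.351
pos [ 0.4087 -0.2951  0.2318] yaw 66.2 -> [-5.73 19.58 17.  ] wz -0.351
y [(array([335.9, 285.4]), array([ 20,  21, 269], dtype=int32))]
r [(array([351.9, 307.8]), array([ 16,  32, 440], dtype=int32))]
g [(array([285. , 261.8]), array([16, 14, 85], dtype=int32)), (array([480.9, 298.1]), array([ 30,  26, 576], dtype=int32)), (array([473.4, 325. ]), array([27, 14, 90], dtype=int32))]
[292.02370104 241.06137401]
[288.29983756 257.39351795]
[337.30835786 277.74698365]
```

carry_out(steps=[[[-5.7, 19.6, 1.2, 0, 0, -0.35], [-5.7, 19.6, 1.2, 0, 0, -0.35], [-5.7, 19.6, 1.2, 0, 0, -0.35], [-5.7, 19.6, 1.2, 0, 0, -0.35], [-5.7, 19.6, 1.2, 0, 0, -0.35], [-5.7, 19.6, 1.2, 0, 0, -0.35], [-5.7, 19.6, 1.2, 0, 0, -0.35], [-5.7, 19.6, 4, 0, 0, -0.35], [-5.7, 19.6, 7, 0, 0, -0.35], [-5.7, 19.6, 10, 0, 0, -0.35], [-5.7, 19.6, 12, 0, 0, -0.35], [-5.7, 19.6, 14, 0, 0, -0.35], [-5.7, 19.6, 15.5, 0, 0, -0.35], [-5.7, 19.6, 16.5, 0, 0, -0.35], [-5.7, 19.6, 17, 0, 0, -0.35], [-5.7, 19.6, 17, 0, 0, -0.35], [-5.7, 19.6, 17, 0, 0, -0.35]]], hand=-1)

```text
time: 12.73
ee_pos: [0.54, -0.1394, 0.062]
eef_rot: [0.033, 0.999, -0.0, 0.0]
ft_force: [-0.3, -0.1, 0.5]
width: 0.0872
grip_force: 0.0
```

carry_out(steps=[[[0, 0, 0, 0, 0, 0], [0, 0, 0, 0, 0, 0], [0, 0, 0, 0, 0, 0], [0, 0, 0, 0, 0, 0], [0, 0, 0, 0, 0, 0], [0, 0, 0, 0, 0, 0], [0, 0, 0, 0, 0, 0], [0, 0, 0, 0, 0, 0], [0, 0, 0, 0, 0, 0], [0, 0, 0, 0, 0, 0]]], hand=1, squeeze=12)

```text
time: 13.57
ee_pos: [0.5399, -0.139, 0.0616]
eef_rot: [0.033, 0.999, 0.0, 0.0]
ft_force: [0.2, 0.1, 1.8]
width: 0.0496
grip_force: 12.0
```

```bash
python3 - <<'E'
from h import *
s=r.read_state(); print(s["width"],s["grip_force"],s["ft_force"])
goal([.54,-.139,.17],86.3);goal([.49,.2,.17],86.3);goal([.4168,.3574,.12],86.3);goal([.4168,.3574,.0385],86.3)
E
```

```text
0.049559789841906975 12.000037073157728 [0.16783978 0.13537095 1.80351093]
pos [ 0.5399 -0.139   0.0616] yaw 86.2 -> [-1.000e-02 -0.000e+00 -1.084e+01] wz -0.001
pos [ 0.5399 -0.139   0.0616] yaw 86.2 -> [  7.21  33.49 -10.84] wz -0.001
pos [ 0.5399 -0.139   0.0616] yaw 86.2 -> [15.55 48.72 -5.84] wz -0.001
pos [ 0.5399 -0.139   0.0616] yaw 86.2 -> [15.56 48.72  2.31] wz -0.001
```

carry_out(steps=[[[0, 0, -2, 0, 0, 0], [0, 0, -5, 0, 0, 0], [0, 0, -8.5, 0, 0, 0], [0, 0, -11, 0, 0, 0], [1, 5, -11, 0, 0, 0], [2, 9, -11, 0, 0, 0], [3, 13, -11, 0, 0, 0], [4, 17, -11, 0, 0, 0], [5, 21, -11, 0, 0, 0], [6, 25, -11, 0, 0, 0], [7, 29, -11, 0, 0, 0], [8.5, 33, -11, 0, 0, 0], [10, 36.5, -11, 0, 0, 0], [11.5, 40, -10, 0, 0, 0], [13, 43.5, -9, 0, 0, 0], [14.5, 46.5, -7.5, 0, 0, 0], [15.5, 48.7, -6, 0, 0, 0], [15.5, 48.7, -5, 0, 0, 0], [15.5, 48.7, -5, 0, 0, 0], [15.5, 48.7, -5, 0, 0, 0]]])

```text
time: 15.23
ee_pos: [0.4173, 0.3562, 0.1111]
eef_rot: [0.033, 0.999, -0.001, -0.0]
ft_force: [0.4, -0.5, -1.5]
width: 0.0497
grip_force: 12.0
```

```bash
python3 - <<'E'
from h import *
s=r.read_state(); print(s["width"],s["grip_force"],s["ft_force"])
goal([.4168,.3574,.0385],86.3)
im=r.camera("top"); print(im[290:320:4,170:190:6].tolist()[:1])
p=s["ee_pos"]; print(proj("top",[p[0],p[1],p[2]-.0316+.075]))
sd=r.camera("side"); H=hsv(0,sd).astype(int); m=(H[...,0]>15)&(H[...,0]<26)&(H[...,1]>170)&(H[...,2]>100); print([(c,s[2:]) for c,s in blobs(m,40)],proj("side",[p[0],p[1],p[2]-.0316+.025]))
E
```

```text
0.04971456380433726 11.999677803833038 [ 0.40670272 -0.49115376 -1.46223036]
pos [0.4173 0.3562 0.1111] yaw 86.2 -> [0.06 0.13 7.26] wz -0.002
[[[76, 44, 29], [83, 60, 36], [84, 57, 34], [51, 34, 22]]]
[161.76567953 305.64283293]
[(array([168.7, 204. ]), array([ 19,  15, 175], dtype=int32))] [170.05848038 198.30537005]
```

Holding the yellow jar. I'll lower it onto disc 1 and release.

carry_out(steps=[[[0.05, 0.1, 2, 0, 0, 0], [0.05, 0.1, 4, 0, 0, 0], [0.05, 0.1, 5.5, 0, 0, 0], [0.05, 0.1, 6.5, 0, 0, 0], [0.05, 0.1, 7, 0, 0, 0], [0.05, 0.1, 7.25, 0, 0, 0], [0.05, 0.1, 7.25, 0, 0, 0], [0.05, 0.1, 7.25, 0, 0, 0]]])

```text
time: 16.0
ee_pos: [0.4174, 0.3586, 0.04]
eef_rot: [0.033, 0.999, 0.001, 0.0]
ft_force: [-0.5, 0.5, -1.8]
width: 0.0493
grip_force: 12.0
```

carry_out(steps=[[[0, 0, 0, 0, 0, 0], [0, 0, 0, 0, 0, 0], [0, 0, 0, 0, 0, 0], [0, 0, 0, 0, 0, 0], [0, 0, 0, 0, 0, 0], [0, 0, 0, 0, 0, 0], [0, 0, 0, 0, 0, 0], [0, 0, -2, 0, 0, 0], [0, 0, -5, 0, 0, 0], [0, 0, -8.5, 0, 0, 0], [0, 0, -12, 0, 0, 0], [0, -4, -14, 0, 0, 0], [0, -8, -14, 0, 0, 0], [0, -12, -14, 0, 0, 0], [-3, -16, -14, 0, 0, 0], [-5, -20, -14, 0, 0, 0], [-5, -20, -14, 0, 0, 0], [-5, -20, -14, 0, 0, 0]]], hand=-1)

```text
time: 17.5
ee_pos: [0.455, 0.1516, 0.1794]
eef_rot: [0.036, 0.999, 0.0, 0.0]
ft_force: [-0.9, 0.9, -0.3]
width: 0.0873
grip_force: 0.0
```

```bash
python3 - <<'E'
from h import *
im=r.camera("top"); cv2.imwrite("pics/t3.png",cv2.cvtColor(im,cv2.COLOR_RGB2BGR))
cv2.imwrite("pics/t3c.png",cv2.resize(cv2.cvtColor(im,cv2.COLOR_RGB2BGR)[150:345,140:430],(800,538)))
u=proj("top",[.4168,.3574,.081]); print(u); q=caps(im,.081,[u])[0]; print(q)
for q in caps(im,.105,[(296.3,247.),(312.9,266.4)]): print(q[0],q[1],q[2].round(4))
s=r.read_state(); print(s["ee_pos"])
E
```

```text
[169.59504734 304.84210577]
(array([168.4, 304.4]), array([ 18,  19, 271], dtype=int32), array([0.41793617, 0.3604367 , 0.081     ]))
[296.3 247. ] [ 19  19 277] [0.56   0.0346 0.105 ]
[312.4 264.3] [ 19  14 200] [ 0.5163 -0.0056  0.105 ]
[0.45407158 0.1539872  0.179228  ]
```

View pics/t3c.png

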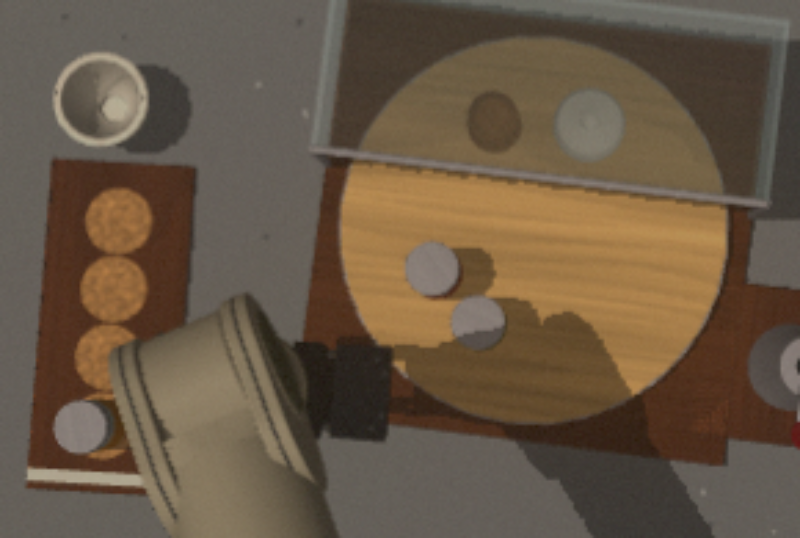

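The yellow jar stands on disc 1, about 3 mm off centre. Red and green have not moved. Green is next.

```bash
python3 - <<'E'
from h import *
goal([.5111,-.0069,.17],86.3);goal([.5111,-.0069,.062],86.3)
E
```

```text
pos [0.4541 0.154  0.1792] yaw 86.0 -> [ -6.8  -15.66   0.92] wz -0.005
pos [0.4541 0.154  0.1792] yaw 86.0 -> [ -6.8  -15.66  11.72] wz -0.005
```

carry_out(steps=[[[-2, -4, 0.9, 0, 0, 0], [-4, -8, 0.9, 0, 0, 0], [-6, -12, 0.9, 0, 0, 0], [-6.8, -15.7, 0.9, 0, 0, 0], [-6.8, -15.7, 0.9, 0, 0, 0], [-6.8, -15.7, 0.9, 0, 0, 0], [-6.8, -15.7, 3, 0, 0, 0], [-6.8, -15.7, 6, 0, 0, 0], [-6.8, -15.7, 8.5, 0, 0, 0], [-6.8, -15.7, 10.5, 0, 0, 0], [-6.8, -15.7, 11.7, 0, 0, 0], [-6.8, -15.7, 11.7, 0, 0, 0], [-6.8, -15.7, 11.7, 0, 0, 0]]])

```text
time: 18.63
ee_pos: [0.511, -0.0046, 0.0621]
eef_rot: [0.032, 0.999, -0.0, -0.0]
ft_force: [0.6, 0.3, 0.8]
width: 0.087
grip_force: 0.0
```

carry_out(steps=[[[0, 0, 0, 0, 0, 0], [0, 0, 0, 0, 0, 0], [0, 0, 0, 0, 0, 0], [0, 0, 0, 0, 0, 0], [0, 0, 0, 0, 0, 0], [0, 0, 0, 0, 0, 0], [0, 0, 0, 0, 0, 0], [0, 0, 0, 0, 0, 0], [0, 0, 0, 0, 0, 0], [0, 0, 0, 0, 0, 0]]], hand=1)

```text
time: 19.47
ee_pos: [0.5112, -0.0058, 0.0622]
eef_rot: [0.033, 0.999, 0.0, 0.0]
ft_force: [-0.6, -0.8, 4.7]
width: 0.05
grip_force: 12.0
```

```bash
python3 - <<'E'
from h import *
s=r.read_state(); print(s["width"],s["grip_force"],s["ft_force"])
goal([.4822,.3521,.12],86.3);goal([.4822,.3521,.0385],86.3)
E
```

```text
0.050003702780090746 12.000077508855611 [-0.60270691 -0.84735893  4.65635289]
pos [ 0.5112 -0.0058  0.0622] yaw 86.2 -> [ 5.25 35.52 -5.78] wz -0.001
pos [ 0.5112 -0.0058  0.0622] yaw 86.2 -> [ 5.25 35.52  2.37] wz -0.001
```

carry_out(steps=[[[0, 0, -2, 0, 0, 0], [0, 0, -5, 0, 0, 0], [0, 0, -8.5, 0, 0, 0], [0, 0, -11, 0, 0, 0], [0.5, 3, -11, 0, 0, 0], [1, 7, -11, 0, 0, 0], [1.6, 11, -11, 0, 0, 0], [2.2, 15, -11, 0, 0, 0], [2.8, 19, -11, 0, 0, 0], [3.4, 23, -11, 0, 0, 0], [4, 27, -11, 0, 0, 0], [4.6, 31, -11, 0, 0, 0], [5, 34, -10, 0, 0, 0], [5.2, 35.5, -9, 0, 0, 0], [5.2, 35.5, -8, 0, 0, 0], [5.2, 35.5, -7.5, 0, 0, 0], [5.2, 35.5, -7.5, 0, 0, 0]]])

```text
time: 20.88
ee_pos: [0.4822, 0.3502, 0.1354]
eef_rot: [0.033, 0.999, -0.001, -0.001]
ft_force: [-0.9, -0.4, -1.5]
width: 0.0494
grip_force: 12.0
```

```bash
python3 - <<'E'
from h import *
goal([.4822,.3521,.0385],86.3); im=r.camera("top")
q=caps(im,.081,[(168.4,304.4)])[0]; print(q[0],q[2]); cv2.imwrite("pics/t4.png",cv2.cvtColor(im,cv2.COLOR_RGB2BGR))
E
```

```text
pos [0.4822 0.3502 0.1354] yaw 86.2 -> [-0.    0.22  9.69] wz -0.002
[168.5 304.5] [0.41768235 0.36018033 0.081     ]
```

carry_out(steps=[[[0, 0, 2, 0, 0, 0], [0, 0, 4.5, 0, 0, 0], [0, 0, 6.5, 0, 0, 0], [0, 0, 8, 0, 0, 0], [0, 0, 9, 0, 0, 0], [0, 0, 9.6, 0, 0, 0], [0, 0, 9.65, 0, 0, 0], [0, 0, 9.65, 0, 0, 0], [0, 0, 9.65, 0, 0, 0]]])

```text
time: 21.68
ee_pos: [0.4833, 0.3522, 0.0417]
eef_rot: [0.033, 0.999, 0.001, 0.001]
ft_force: [-0.2, -0.5, -2.0]
width: 0.0497
grip_force: 12.0
```

carry_out(steps=[[[0, 0, 0, 0, 0, 0], [0, 0, 0, 0, 0, 0], [0, 0, 0, 0, 0, 0], [0, 0, 0, 0, 0, 0], [0, 0, 0, 0, 0, 0], [0, 0, 0, 0, 0, 0], [0, 0, 0, 0, 0, 0], [0, 0, -2, 0, 0, 0], [0, 0, -5, 0, 0, 0], [0, 0, -8.5, 0, 0, 0], [0, 0, -12, 0, 0, 0], [0, -4, -14, 0, 0, 0], [0, -8, -14, 0, 0, 0], [0, -12, -14, 0, 0, 0], [0, -16, -14, 0, 0, 0], [0, -20, -14, 0, 0, 0], [0, -24, -14, 0, 0, 0], [0, -24, -14, 0, 0, 0], [0, -24, -14, 0, 0, 0]]], hand=-1)

```text
time: 23.27
ee_pos: [0.4669, 0.1105, 0.1809]
eef_rot: [0.035, 0.999, 0.001, 0.0]
ft_force: [0.6, 0.8, -0.2]
width: 0.0872
grip_force: 0.0
```

```bash
python3 - <<'E'
from h import *
im=r.camera("top"); cv2.imwrite("pics/t5.png",cv2.cvtColor(im,cv2.COLOR_RGB2BGR))
cv2.imwrite("pics/t5c.png",cv2.resize(cv2.cvtColor(im,cv2.COLOR_RGB2BGR)[150:345,140:430],(800,538)))
for q in caps(im,.081,[(168.4,304.4),proj("top",[.4822,.3521,.081])]): print(q[0],q[1],q[2])
q=caps(im,.105,[(296.3,247.)])[0]; print(q[0],q[1],q[2].round(4)); 
goal([*q[2][:2],.17],86.3);goal([*q[2][:2],.062],86.3)
E
```

```text
[168.4 304.4] [ 18  19 272] [0.41793617 0.3604367  0.081     ]
[171.4 278.6] [ 18  18 269] [0.48310842 0.35371709 0.081     ]
[296.3 247.1] [ 19  19 276] [0.5597 0.0346 0.105 ]
pos [0.4668 0.1124 0.1808] yaw 86.2 -> [-9.79 -7.14  1.07] wz -0.003
pos [0.4668 0.1124 0.1808] yaw 86.2 -> [-9.79 -7.16 11.87] wz -0.003
```

View pics/t5c.png

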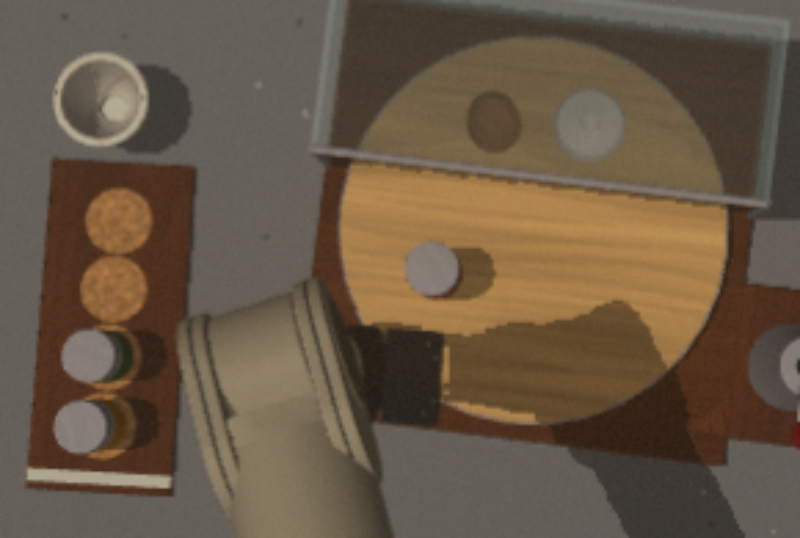

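Yellow is on disc 1 and green on disc 2, both upright. Next is the red jar at (296,247).

carry_out(steps=[[[-3, -2.5, 1, 0, 0, 0], [-6, -5, 1, 0, 0, 0], [-9, -7, 1, 0, 0, 0], [-9.8, -7.1, 1, 0, 0, 0], [-9.8, -7.1, 1, 0, 0, 0], [-9.8, -7.1, 3, 0, 0, 0], [-9.8, -7.1, 6, 0, 0, 0], [-9.8, -7.1, 8.5, 0, 0, 0], [-9.8, -7.1, 10.5, 0, 0, 0], [-9.8, -7.1, 11.9, 0, 0, 0], [-9.8, -7.1, 11.9, 0, 0, 0], [-9.8, -7.1, 11.9, 0, 0, 0]]])

```text
time: 24.32
ee_pos: [0.5592, 0.0368, 0.0612]
eef_rot: [0.032, 0.999, -0.0, -0.001]
ft_force: [-0.3, -0.4, 0.1]
width: 0.0872
grip_force: 0.0
```

carry_out(steps=[[[0, 0, 0, 0, 0, 0], [0, 0, 0, 0, 0, 0], [0, 0, 0, 0, 0, 0], [0, 0, 0, 0, 0, 0], [0, 0, 0, 0, 0, 0], [0, 0, 0, 0, 0, 0], [0, 0, 0, 0, 0, 0], [0, 0, 0, 0, 0, 0], [0, 0, 0, 0, 0, 0], [0, 0, 0, 0, 0, 0]]], hand=1)

```text
time: 25.15
ee_pos: [0.56, 0.0351, 0.0617]
eef_rot: [0.033, 0.999, 0.0, 0.0]
ft_force: [-0.9, 0.5, 3.6]
width: 0.0496
grip_force: 12.0
```

```bash
python3 - <<'E'
from h import *
s=r.read_state(); print(s["width"],s["grip_force"],s["ft_force"])
goal([.5489,.348,.12],86.3);goal([.5489,.348,.0385],86.3)
E
```

```text
0.04960927743932654 12.000120647717267 [-0.92056581  0.49414529  3.6094797 ]
pos [0.56   0.0351 0.0617] yaw 86.2 -> [ 3.16 31.15 -5.83] wz -0.001
pos [0.56   0.0351 0.0617] yaw 86.2 -> [ 3.17 31.15  2.32] wz -0.001
```

carry_out(steps=[[[0, 0, -2, 0, 0, 0], [0, 0, -5, 0, 0, 0], [0, 0, -8.5, 0, 0, 0], [0, 0, -10, 0, 0, 0], [0.3, 3, -10, 0, 0, 0], [0.7, 7, -10, 0, 0, 0], [1.1, 11, -10, 0, 0, 0], [1.5, 15, -10, 0, 0, 0], [1.9, 19, -10, 0, 0, 0], [2.3, 23, -10, 0, 0, 0], [2.8, 27, -10, 0, 0, 0], [3.1, 30, -9, 0, 0, 0], [3.1, 31.1, -7, 0, 0, 0], [3.1, 31.1, -6, 0, 0, 0], [3.1, 31.1, -6, 0, 0, 0], [3.1, 31.1, -6, 0, 0, 0]]])

```text
time: 26.48
ee_pos: [0.5495, 0.3456, 0.1211]
eef_rot: [0.034, 0.999, -0.001, -0.0]
ft_force: [-0.0, -1.0, -0.8]
width: 0.0497
grip_force: 12.0
```

```bash
python3 - <<'E'
from h import *
im=r.camera("top")
for q in caps(im,.081,[(168.4,304.4),(171.4,278.6)]): print(q[0],q[1],q[2])
goal([.5489,.348,.0385],86.3)
E
```

```text
[170.6 303.8] [ 15  19 196] [0.41940707 0.35489605 0.081     ]
[171.4 278.6] [ 18  18 271] [0.48310842 0.35371709 0.081     ]
pos [0.5501 0.3457 0.1221] yaw 86.1 -> [0.14 0.23 8.36] wz -0.004
```

carry_out(steps=[[[0.1, 0.05, 2, 0, 0, 0], [0.1, 0.05, 4, 0, 0, 0], [0.1, 0.05, 6, 0, 0, 0], [0.1, 0.05, 7.3, 0, 0, 0], [0.1, 0.05, 8.1, 0, 0, 0], [0.1, 0.05, 8.3, 0, 0, 0], [0.1, 0.05, 8.3, 0, 0, 0], [0.1, 0.05, 8.3, 0, 0, 0]]])

```text
time: 27.2
ee_pos: [0.5492, 0.3483, 0.0398]
eef_rot: [0.033, 0.999, 0.001, 0.001]
ft_force: [-1.7, -0.3, -1.5]
width: 0.0496
grip_force: 12.0
```

carry_out(steps=[[[0, 0, 0, 0, 0, 0], [0, 0, 0, 0, 0, 0], [0, 0, 0, 0, 0, 0], [0, 0, 0, 0, 0, 0], [0, 0, 0, 0, 0, 0], [0, 0, 0, 0, 0, 0], [0, 0, 0, 0, 0, 0], [0, 0, -2, 0, 0, 0], [0, 0, -5, 0, 0, 0], [0, 0, -8.5, 0, 0, 0], [0, 0, -12, 0, 0, 0], [0, -4, -18, 0, 0, 0], [1, -8, -19, 0, 0, 0], [2, -12, -19, 0, 0, 0], [3, -16, -19, 0, 0, 0], [4, -20, -19, 0, 0, 0], [5, -24, -19, 0, 0, 0], [6, -28, -19, 0, 0, 0], [7, -32, -19, 0, 0, 0], [7, -32, -19, 0, 0, 0]]], hand=-1)

```text
time: 28.87
ee_pos: [0.4562, 0.0286, 0.2285]
eef_rot: [0.035, 0.999, 0.001, -0.0]
ft_force: [-0.1, 0.4, 0.3]
width: 0.0873
grip_force: 0.0
```

```bash
python3 - <<'E'
from h import *
im=r.camera("top"); cv2.imwrite("pics/t6.png",cv2.cvtColor(im,cv2.COLOR_RGB2BGR))
cv2.imwrite("pics/t6c.png",cv2.resize(cv2.cvtColor(im,cv2.COLOR_RGB2BGR)[140:345,140:460],(800,512)))
for q in caps(im,.081,[(168.4,304.4),(171.4,278.6),proj("top",[.5489,.3486,.081])]): print(q[0],q[1],q[2])
s=r.read_state(); print(s["joint_positions"].round(2))
H=hsv(0,im).astype(int); m=((H[...,0]<4)|(H[...,0]>176))&(H[...,1]>200)&(H[...,2]>120); m[:,:400]=0
for c,b in blobs(m): print("grip",c,b,onz("top",c,.197))
goal([.4085,-.2945,.235],66.2)
E
```

```text
[168.4 304.4] [ 18  19 273] [0.41793617 0.3604367  0.081     ]
[171.3 278.6] [ 18  18 268] [0.4831102  0.35397073 0.081     ]
[173.2 252.5] [ 19  18 269] [0.54949022 0.34994126 0.081     ]
[-1.   -0.12  0.8   1.91  0.09  1.32  1.27]
grip [435.  307.9] [430 303  11  11  96] [ 0.41026258 -0.29348821  0.197     ]
pos [0.456  0.0264 0.2287] yaw 85.8 -> [  2.39 -32.35  -0.69] wz 0.342
```

View pics/t6c.png

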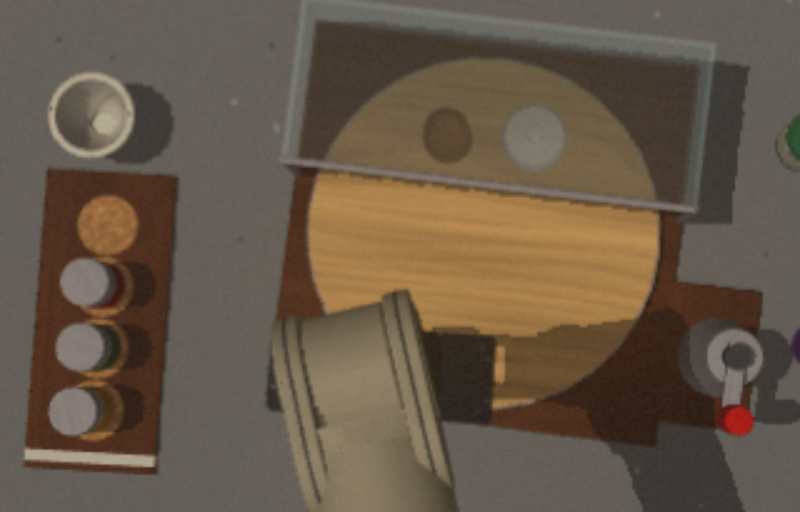

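All three jars are on discs 1–3, within about 3 mm of centre, and disc 4 is empty. Now back to the red grip at (435,308).

carry_out(steps=[[[0.5, -4, -0.7, 0, 0, 0.1], [1, -8, -0.7, 0, 0, 0.2], [1.5, -12, -0.7, 0, 0, 0.3], [2, -16, -0.7, 0, 0, 0.34], [2.4, -20, -0.7, 0, 0, 0.34], [2.4, -24, -0.7, 0, 0, 0.34], [2.4, -28, -0.7, 0, 0, 0.34], [2.4, -31, -0.7, 0, 0, 0.34], [2.4, -32.3, -0.7, 0, 0, 0.34], [2.4, -32.3, -0.7, 0, 0, 0.34], [2.4, -32.3, -0.7, 0, 0, 0.34], [2.4, -32.3, -0.7, 0, 0, 0.34], [2.4, -32.3, -0.7, 0, 0, 0.34]]])

```text
time: 30.0
ee_pos: [0.4128, -0.286, 0.2354]
eef_rot: [0.201, 0.98, 0.001, 0.0]
ft_force: [0.5, 1.1, -1.1]
width: 0.087
grip_force: 0.0
```

```bash
python3 - <<'E'
from h import *
goal([.4087,-.2948,.1517],66.2); print(r.read_state()["joint_positions"].round(2))
E
```

```text
pos [ 0.4128 -0.286   0.2354] yaw 66.9 -> [ 0.02 -0.99  8.37] wz 0.011
[-0.74  0.05  1.32  1.81 -0.06  1.32  1.76]
```

Joint 3 is close to its limit (1.32 of 1.34). I'll unwind the redundancy before cranking: sweep left close in, then return right further out, well above everything.

```bash
python3 - <<'E'
from h import *
P=lambda r_,a,z:[r_*np.cos(np.radians(a)),r_*np.sin(np.radians(a)),z]
for a in (-35,-25,-15,-5,5,15,25,35,45): print(a,delta(P(.43,a,.26)).round(1).tolist())
print()
for a in (45,38,31,24,17,10,3,-4,-11,-18,-25,-32,-36): print(a,delta(P(.72,a,.26)).round(1).tolist())
E
```

```text
-35 [7.1, 1.2, -2.5]
-25 [6.2, 8.7, -2.4]
-15 [6.6, 16.2, -2.4]
-5 [8.3, 23.5, -2.4]
5 [11.3, 30.4, -2.4]
15 [15.4, 36.6, -2.4]
25 [20.5, 42.1, -2.4]
35 [26.5, 46.6, -2.4]
45 [33.2, 50.0, -2.4]

45 [22.4, 76.9, -2.4]
38 [14.4, 73.1, -2.4]
31 [7.0, 68.4, -2.4]
24 [0.2, 62.8, -2.4]
17 [-5.8, 56.5, -2.4]
10 [-11.1, 49.4, -2.4]
3 [-15.4, 41.8, -2.4]
-4 [-18.8, 33.7, -2.4]
-11 [-21.2, 25.2, -2.4]
-18 [-22.5, 16.5, -2.4]
-25 [-22.8, 7.7, -2.5]
-32 [-22.0, -1.0, -2.5]
-36 [-21.0, -6.0, -2.5]
```

carry_out(steps=[[[3, 0.5, -2, 0, 0, 0], [6, 1.2, -2.5, 0, 0, 0], [7, 3, -2.5, 0, 0, 0], [6.3, 6, -2.5, 0, 0, 0], [6.2, 9, -2.5, 0, 0, 0], [6.4, 12.5, -2.5, 0, 0, 0], [6.6, 16.2, -2.5, 0, 0, 0], [7.4, 20, -2.5, 0, 0, 0], [8.3, 23.5, -2.5, 0, 0, 0], [9.7, 27, -2.5, 0, 0, 0], [11.3, 30.4, -2.5, 0, 0, 0], [13.3, 33.6, -2.5, 0, 0, 0], [15.4, 36.6, -2.5, 0, 0, 0], [18, 39.5, -2.5, 0, 0, 0], [20.5, 42.1, -2.5, 0, 0, 0], [23.5, 44.5, -2.5, 0, 0, 0], [26.5, 46.6, -2.5, 0, 0, 0], [26.5, 46.6, -2.5, 0, 0, 0], [26.5, 46.6, -2.5, 0, 0, 0]]])

```text
time: 31.58
ee_pos: [0.351, 0.2475, 0.2612]
eef_rot: [0.199, 0.98, 0.0, 0.001]
ft_force: [0.5, -1.0, 0.7]
width: 0.0871
grip_force: 0.0
```

```bash
python3 - <<'E'
from h import *
s=r.read_state(); print(s["ee_pos"].round(3),s["joint_positions"].round(2))
P=lambda r_,a,z:[r_*np.cos(np.radians(a)),r_*np.sin(np.radians(a)),z]
for a in (35,31,24,17,10,3,-4,-11,-18,-25,-32,-36): print(a,delta(P(.72,a,.26)).round(1).tolist())
E
```

```text
[0.351 0.248 0.261] [-1.06 -0.15  0.3   1.89  0.05  1.39  0.41]
35 [-15.6, 24.5, 0.2]
31 [-19.7, 21.7, 0.2]
24 [-26.5, 16.1, 0.2]
17 [-32.5, 9.7, 0.2]
10 [-37.8, 2.7, 0.2]
3 [-42.1, -5.0, 0.2]
-4 [-45.4, -13.1, 0.2]
-11 [-47.8, -21.6, 0.2]
-18 [-49.0, -30.3, 0.2]
-25 [-49.2, -39.1, 0.1]
-32 [-48.4, -47.8, 0.1]
-36 [-47.4, -52.8, 0.1]
```

carry_out(steps=[[[-2, 3, 0, 0, 0, 0], [-4.5, 6.5, 0, 0, 0, 0], [-6.5, 10, 0, 0, 0, 0], [-9, 13.5, 0, 0, 0, 0], [-11, 17, 0, 0, 0, 0], [-13, 20.5, 0, 0, 0, 0], [-15.5, 22.5, 0, 0, 0, 0], [-18.5, 22, 0, 0, 0, 0], [-21.5, 20, 0, 0, 0, 0], [-24.5, 18, 0, 0, 0, 0], [-27.5, 15.3, 0, 0, 0, 0], [-30, 12.5, 0, 0, 0, 0], [-32.5, 9.7, 0, 0, 0, 0], [-35, 6.5, 0, 0, 0, 0], [-37.8, 2.7, 0, 0, 0, 0], [-39.6, -0.5, 0, 0, 0, 0], [-41.5, -3.8, 0, 0, 0, 0], [-43, -7, 0, 0, 0, 0], [-44.4, -10.5, 0, 0, 0, 0]]])

```text
time: 33.17
ee_pos: [0.7191, -0.0284, 0.2615]
eef_rot: [0.202, 0.979, -0.0, 0.001]
ft_force: [0.7, 0.9, 0.1]
width: 0.0874
grip_force: 0.0
```

```bash
python3 - <<'E'
from h import *
s=r.read_state(); print(s["ee_pos"].round(3),s["joint_positions"].round(2))
P=lambda r_,a,z:[r_*np.cos(np.radians(a)),r_*np.sin(np.radians(a)),z]
for a in (-4,-11,-18,-25,-32,-36): print(a,delta(P(.72,a,.26)).round(1).tolist())
goal([.4087,-.2948,.24],66.2)
E
```

```text
[ 0.719 -0.028  0.261] [-0.32  0.57  0.5   1.12 -0.26  1.51  1.29]
-4 [-0.8, -2.0, 0.2]
-11 [-3.2, -10.5, 0.2]
-18 [-4.5, -19.2, 0.2]
-25 [-4.8, -28.0, 0.2]
-32 [-4.0, -36.7, 0.2]
-36 [-3.0, -41.7, 0.2]
pos [ 0.7191 -0.0284  0.2615] yaw 66.7 -> [ 17.99 -36.74   2.12] wz 0.009
```

carry_out(steps=[[[-1.5, -4, 0, 0, 0, 0], [-2.6, -8, 0, 0, 0, 0], [-3.5, -12, 0, 0, 0, 0], [-4.2, -16, 0, 0, 0, 0], [-4.6, -20, 0, 0, 0, 0], [-4.8, -24, 0, 0, 0, 0], [-4.8, -28, 0, 0, 0, 0], [-4.5, -32, 0, 0, 0, 0], [-3.5, -36, 0, 0, 0, 0], [-1, -38, 0, 0, 0, 0], [2.5, -38, 0, 0, 0, 0.01], [6.5, -37.5, 0.5, 0, 0, 0.01], [10.5, -37, 1, 0, 0, 0.01], [14.5, -37, 1.5, 0, 0, 0.01], [18, -36.7, 2, 0, 0, 0.01], [18, -36.7, 2, 0, 0, 0.01], [18, -36.7, 2, 0, 0, 0.01], [18, -36.7, 2, 0, 0, 0.01], [18, -36.7, 2, 0, 0, 0.01]]])

```text
time: 34.75
ee_pos: [0.41, -0.2929, 0.2412]
eef_rot: [0.206, 0.978, -0.0, 0.001]
ft_force: [0.7, -0.6, -0.1]
width: 0.0869
grip_force: 0.0
```

```bash
python3 - <<'E'
from h import *
s=r.read_state(); print(s["ee_pos"].round(3),s["joint_positions"].round(2))
goal([.409,-.2945,.1517],66.2)
E
```

```text
[ 0.41  -0.293  0.241] [-0.04  0.04  0.6   1.78 -0.02  1.33  1.71]
pos [ 0.41   -0.2929  0.2412] yaw 66.2 -> [ 0.04 -0.18  8.95] wz -0.0
```

Joint 3 is back to 0.60. I'll grip the handle again.

carry_out(steps=[[[0, -0.2, 3, 0, 0, 0], [0, -0.2, 6, 0, 0, 0], [0, -0.2, 8, 0, 0, 0], [0, -0.2, 8.9, 0, 0, 0], [0, -0.2, 8.9, 0, 0, 0], [0, -0.2, 8.9, 0, 0, 0]]])

```text
time: 35.25
ee_pos: [0.4088, -0.2949, 0.152]
eef_rot: [0.207, 0.978, -0.0, -0.0]
ft_force: [0.0, -0.0, 0.1]
width: 0.0871
grip_force: 0.0
```

carry_out(steps=[[[0, 0, 0, 0, 0, 0], [0, 0, 0, 0, 0, 0], [0, 0, 0, 0, 0, 0], [0, 0, 0, 0, 0, 0], [0, 0, 0, 0, 0, 0], [0, 0, 0, 0, 0, 0], [0, 0, 0, 0, 0, 0], [0, 0, 0, 0, 0, 0], [0, 0, 0, 0, 0, 0], [0, 0, 0, 0, 0, 0], [0, 0, 0, 0, 0, 0], [0, 0, 0, 0, 0, 0], [0, 0, 0, 0, 0, 0], [0, 0, 0, 0, 0, 0]]], hand=1, squeeze=15)

```text
time: 36.42
ee_pos: [0.4082, -0.2943, 0.1515]
eef_rot: [0.206, 0.978, 0.0, -0.0]
ft_force: [-0.2, 0.9, 1.3]
width: 0.028
grip_force: 15.0
```

```bash
python3 - <<'E'
from h import *
s=r.read_state(); print(s["ee_pos"].round(4),s["width"],s["grip_force"],s["ft_force"])
circ(0,173,[6]+list(range(18,343,18)))
E
```

```text
[ 0.4082 -0.2943  0.1515] 0.02800785207193786 14.999882206320763 [-0.16338782  0.88740916  1.31190396]
6 [-0.2, -0.6, -0.0]
18 [-0.8, -1.7, -0.0]
36 [-2.1, -3.0, -0.0]
54 [-3.8, -3.9, -0.0]
72 [-5.6, -4.3, -0.0]
90 [-7.5, -4.0, -0.0]
108 [-9.2, -3.2, -0.0]
126 [-10.5, -1.9, -0.0]
144 [-11.4, -0.2, -0.0]
162 [-11.7, 1.6, -0.0]
180 [-11.5, 3.5, -0.0]
198 [-10.7, 5.2, -0.0]
216 [-9.4, 6.5, -0.0]
234 [-7.7, 7.4, -0.0]
252 [-5.9, 7.7, 0.0]
270 [-4.0, 7.5, 0.0]
288 [-2.3, 6.7, 0.0]
306 [-1.0, 5.4, 0.0]
324 [-0.1, 3.7, 0.0]
342 [0.3, 1.9, 0.0]
```

```bash
python3 - <<'E'
from h import *
circ(0,171,list(range(18,361,18))+[9,351])
E
```

```text
18 [-0.8, -1.7, -0.0]
36 [-2.0, -3.1, -0.0]
54 [-3.6, -4.1, -0.0]
72 [-5.5, -4.5, -0.0]
90 [-7.3, -4.3, -0.0]
108 [-9.1, -3.5, -0.0]
126 [-10.5, -2.3, -0.0]
144 [-11.4, -0.6, -0.0]
162 [-11.8, 1.2, -0.0]
180 [-11.6, 3.1, -0.0]
198 [-10.8, 4.8, -0.0]
216 [-9.6, 6.2, -0.0]
234 [-8.0, 7.1, -0.0]
252 [-6.1, 7.5, 0.0]
270 [-4.3, 7.3, 0.0]
288 [-2.5, 6.6, 0.0]
306 [-1.1, 5.3, 0.0]
324 [-0.2, 3.7, 0.0]
342 [0.2, 1.9, 0.0]
360 [-0.0, -0.0, -0.0]
9 [-0.3, -0.9, -0.0]
351 [0.2, 0.9, 0.0]
```

carry_out(steps=[[[-0.8, -1.7, 0, 0, 0, 0], [-2.0, -3.1, 0, 0, 0, 0], [-3.6, -4.1, 0, 0, 0, 0], [-5.5, -4.5, 0, 0, 0, 0], [-7.3, -4.3, 0, 0, 0, 0], [-9.1, -3.5, 0, 0, 0, 0], [-10.5, -2.3, 0, 0, 0, 0], [-11.4, -0.6, 0, 0, 0, 0], [-11.8, 1.2, 0, 0, 0, 0], [-11.6, 3.1, 0, 0, 0, 0], [-10.8, 4.8, 0, 0, 0, 0], [-9.6, 6.2, 0, 0, 0, 0], [-8.0, 7.1, 0, 0, 0, 0], [-6.1, 7.5, 0, 0, 0, 0], [-4.3, 7.3, 0, 0, 0, 0], [-2.5, 6.6, 0, 0, 0, 0], [-1.1, 5.3, 0, 0, 0, 0], [-0.2, 3.7, 0, 0, 0, 0], [0.2, 1.9, 0, 0, 0, 0], [0, 0, 0, 0, 0, 0]]])

```text
time: 38.08
ee_pos: [0.4079, -0.2946, 0.1516]
eef_rot: [0.206, 0.979, 0.0, 0.001]
ft_force: [14.4, -1.3, -9.0]
width: 0.0278
grip_force: 15.0
```

```bash
python3 - <<'E'
from h import *
s=r.read_state(); print(s["ee_pos"].round(4),s["joint_positions"].round(2),s["ft_force"])
im=r.camera("top"); H=hsv(0,im).astype(int); cv2.imwrite("pics/t7.png",cv2.cvtColor(im,cv2.COLOR_RGB2BGR))
for q in caps(im,.081,[(168.4,304.4),(171.4,278.6),(173.2,252.5)]): print(q[0],q[2])
m=(H[...,1]<60)&(H[...,2]>150); m[:,:255]=0; m[:,410:]=0; m[:150]=0; m[310:]=0
for c,b in blobs(m,100): 
    q=onz("top",c,.09)[:2]-C; print("white",c,b,np.linalg.norm(q),np.degrees(np.arctan2(q[1],q[0])-YAW))
E
```

```text
[ 0.4079 -0.2946  0.1516] [-0.06  0.12  0.65  1.9  -0.08  1.15  1.77] [14.35693522 -1.30556807 -8.98720989]
[168.4 304.4] [0.41793617 0.3604367  0.081     ]
[171.3 278.6] [0.4831102  0.35397073 0.081     ]
[173.1 252.5] [0.54949192 0.35019569 0.081     ]
```

carry_out(steps=[[[-0.8, -1.7, 0, 0, 0, 0], [-2.0, -3.1, 0, 0, 0, 0], [-3.6, -4.1, 0, 0, 0, 0], [-5.5, -4.5, 0, 0, 0, 0], [-7.3, -4.3, 0, 0, 0, 0], [-9.1, -3.5, 0, 0, 0, 0], [-10.5, -2.3, 0, 0, 0, 0], [-11.4, -0.6, 0, 0, 0, 0], [-11.8, 1.2, 0, 0, 0, 0], [-11.6, 3.1, 0, 0, 0, 0], [-10.8, 4.8, 0, 0, 0, 0], [-9.6, 6.2, 0, 0, 0, 0], [-8.0, 7.1, 0, 0, 0, 0], [-6.1, 7.5, 0, 0, 0, 0], [-4.3, 7.3, 0, 0, 0, 0], [-2.5, 6.6, 0, 0, 0, 0], [-1.1, 5.3, 0, 0, 0, 0], [-0.2, 3.7, 0, 0, 0, 0], [0.2, 1.9, 0, 0, 0, 0], [0, 0, 0, 0, 0, 0]]])

```text
time: 39.8
ee_pos: [0.4078, -0.2952, 0.1517]
eef_rot: [0.206, 0.978, 0.0, 0.001]
ft_force: [15.6, -1.4, -10.1]
width: 0.0277
grip_force: 15.0
```

carry_out(steps=[[[-0.8, -1.7, 0, 0, 0, 0], [-2.0, -3.1, 0, 0, 0, 0], [-3.6, -4.1, 0, 0, 0, 0], [-5.5, -4.5, 0, 0, 0, 0], [-7.3, -4.3, 0, 0, 0, 0], [-9.1, -3.5, 0, 0, 0, 0], [-10.5, -2.3, 0, 0, 0, 0], [-11.4, -0.6, 0, 0, 0, 0], [-11.8, 1.2, 0, 0, 0, 0], [-11.6, 3.1, 0, 0, 0, 0], [-10.8, 4.8, 0, 0, 0, 0], [-9.6, 6.2, 0, 0, 0, 0], [-8.0, 7.1, 0, 0, 0, 0], [-6.1, 7.5, 0, 0, 0, 0], [-4.3, 7.3, 0, 0, 0, 0], [-2.5, 6.6, 0, 0, 0, 0], [-1.1, 5.3, 0, 0, 0, 0], [-0.2, 3.7, 0, 0, 0, 0], [0.2, 1.9, 0, 0, 0, 0], [0, 0, 0, 0, 0, 0]]])

```text
time: 41.47
ee_pos: [0.4079, -0.2956, 0.1518]
eef_rot: [0.206, 0.978, 0.0, 0.001]
ft_force: [16.7, -2.5, -10.8]
width: 0.0278
grip_force: 15.0
```

carry_out(steps=[[[0, 0, 0, 0, 0, 0], [0, 0, 0, 0, 0, 0], [0, 0, 0, 0, 0, 0], [0, 0, 0, 0, 0, 0], [0, 0, 0, 0, 0, 0], [0, 0, 0, 0, 0, 0], [0, 0, 0, 0, 0, 0], [0, 0, -1, 0, 0, 0], [0, 0, -3, 0, 0, 0], [0, 0, -6, 0, 0, 0], [0, 0, -9, 0, 0, 0], [0, 0, -9, 0, 0, 0], [0, 0, -9, 0, 0, 0], [0, 0, -9, 0, 0, 0]]], hand=-1)

```text
time: 42.63
ee_pos: [0.4082, -0.2941, 0.2415]
eef_rot: [0.206, 0.978, 0.0, 0.0]
ft_force: [-0.1, -0.1, -0.6]
width: 0.0869
grip_force: 0.0
```

```bash
python3 - <<'E'
from h import *
s=r.read_state(); print(s["ee_pos"].round(4),s["joint_positions"].round(2),s["ft_force"])
im=r.camera("top"); sd=r.camera("side")
for q in caps(im,.081,[(168.4,304.4),(171.4,278.6),(173.2,252.5)]): print(q[0],q[2])
b=lambda x:cv2.cvtColor(x,cv2.COLOR_RGB2BGR)
cv2.imwrite("pics/end.png",np.hstack([cv2.resize(b(im)[140:345,140:460],(400,256)),cv2.resize(b(sd)[140:396,120:520],(400,256))]))
E
```

```text
[ 0.4082 -0.2941  0.2415] [-0.18  0.03  0.74  1.78 -0.02  1.34  1.72] [-0.09974875 -0.12392867 -0.63035232]
[168.4 304.4] [0.41793617 0.3604367  0.081     ]
[171.3 278.6] [0.4831102  0.35397073 0.081     ]
[173.1 252.5] [0.54949192 0.35019569 0.081     ]
```

View pics/end.png

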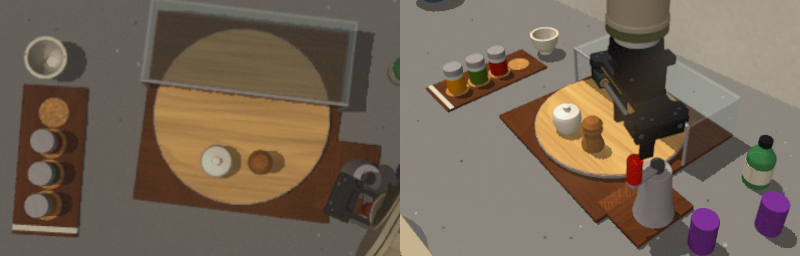

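The final views show yellow, green and red upright on discs 1–3 from the striped end. Salt and mill are upright at the open front, the oil bottle and mortar are untouched, and the gripper is clear of everything. Handing the job in.

```bash
python3 -c "
from bench import r
print(r.close_job())"
```

```text
the job is handed in; nothing more can be done
None
```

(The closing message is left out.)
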